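Clear the rework bench: load the cell tester and sort the rest

TASK

Put away the four loose cells and the loose cell holder left on the pack-building bench. Load the tester's sloping feed chute: the orange reference cell first, so that it rests against the stop and is measured first, then the two blue cells behind it, each lying across the chute with its positive (white-banded) end at the red wall. Lay the green cell flat in the bin that holds green cells and the black cell holder flat in the bin that holds cell holders; set the cells down, do not drop them from a height.

Things in the scene. Friction and masses are not known exactly. Their poses are not given: they have to be found in the camera images.
- ref_cell_center (a point): Centre of the reference cell: ORANGE wrap, round battery cell, diameter 32 mm, length 70 mm, about 0.14 kg, lying on its side on the bench (centre 16 mm up). Its own x axis runs along the cell towards the positive end (white band 13 mm wide and a small steel button); the other end is the plain negative end. It can roll a little when nudged.
- blue_cell_a_center (a point): Centre of a production cell: BLUE wrap (a and b are alike), round battery cell, diameter 32 mm, length 70 mm, about 0.14 kg, lying on its side on the bench (centre 16 mm up). Its own x axis runs along the cell towards the positive end (white band 13 mm wide and a small steel button); the other end is the plain negative end. It can roll a little when nudged.
- blue_cell_b_center (a point): Centre of a production cell: BLUE wrap (a and b are alike), round battery cell, diameter 32 mm, length 70 mm, about 0.14 kg, lying on its side on the bench (centre 16 mm up). Its own x axis runs along the cell towards the positive end (white band 13 mm wide and a small steel button); the other end is the plain negative end. It can roll a little when nudged.
- green_cell_center (a point): Centre of the smaller round battery cell with GREEN wrap, diameter 26 mm, length 65 mm, about 0.085 kg, lying on its side on the bench (centre 13 mm up). Its own x axis runs along the cell towards the positive end (white band).
- spacer_center (a point): Centre (5 mm up) of the loose black plastic cell holder lying flat on the bench: a bracket 61 mm (its x) by 41 mm (its y) by 10 mm high, with 3 x 2 round holes, about 20 g.
- chute_red (a point): Tester's fixed feed chute. x = level downhill direction to the steel stop, y = towards its RED wall (other wall black), z up. Point: red wall's inner face at the stop. A cell lying across (along y) at the stop is centred at (0,-.039,0) m, one d m uphill at (-.966d,-.039,.259d). 15 deg: cells roll down. Two rails, 41 mm gap between, up to d=.14; walls 78 mm apart, 35 mm high. Load at d=.10 to .12
- bin_green_free (a point): Free place on the inner floor of the fixed, open grey bin that already holds two green cells. Bin 120 (x) by 150 (y) by 42 mm high outside, walls and floor 4 mm; stock lies in its +y half, up to 26 mm above the floor. Point at the middle of the free part, 112 (x) by 86 mm (y); the bin's centre is 28 mm from here towards +y. Axes: the bin's, z up.
- bin_spacer_free (a point): Free place on the inner floor of the fixed, open grey bin that already holds a stack of black cell holders. Bin 120 (x) by 150 (y) by 42 mm high outside, walls and floor 4 mm; stock lies in its +y half, up to 30 mm above the floor. Point at the middle of the free part, 112 (x) by 94 mm (y); the bin's centre is 28 mm from here towards +y. Axes: the bin's, z up.
- bin_strip_free (a point): Free place on the inner floor of the fixed, open grey bin that holds silvery nickel strips; nothing is to be put into it. Bin 120 (x) by 150 (y) by 42 mm high outside, walls and floor 4 mm; stock lies in its +y half, up to 12 mm above the floor. Point at the middle of the free part, 112 (x) by 90 mm (y); the bin's centre is 28 mm from here towards +y. Axes: the bin's, z up.
Things that resemble listed ones, but are neither listed nor needed, are in the scene too. Leave any yellow look-alike of the part that bears bin_green_free alone.

How it is judged:
At the end, for the whole second after the job is handed in: Orange cell within 10 mm of rest at the chute's stop, both blue cells 23 to 78 mm uphill of it, all across the chute within 0.2 rad, positive ends at the red wall; green cell and cell holder flat (0.2 rad) in the bins of their kind; all released, slower than 20 mm/s (x of ref_cell_center in the frame of chute_red between -0.01 and 0.008 m and y of ref_cell_center in the frame of chute_red between -0.049 and -0.029 m and z of ref_cell_center in the frame of chute_red between -0.008 and 0.012 m and x of chute_red in the frame of ref_cell_center above 0.025 m and angle between the x axis of each of ref_cell_center, blue_cell_a_center, blue_cell_b_center and the y axis of chute_red, either way round below 0.2 rad and linear speed of each of ref_cell, blue_cell_a, blue_cell_b, green_cell, spacer below 0.02 m/s and x of blue_cell_a_center in the frame of chute_red between -0.078 and -0.023 m and y of blue_cell_a_center in the frame of chute_red between -0.049 and -0.029 m and z of blue_cell_a_center in the frame of chute_red between 0 and 0.03 m and x of chute_red in the frame of blue_cell_a_center above 0.025 m and x of blue_cell_b_center in the frame of chute_red between -0.078 and -0.023 m and y of blue_cell_b_center in the frame of chute_red between -0.049 and -0.029 m and z of blue_cell_b_center in the frame of chute_red between 0 and 0.03 m and x of chute_red in the frame of blue_cell_b_center above 0.025 m and x of green_cell_center in the frame of bin_green_free between -0.052 and 0.052 m and y of green_cell_center in the frame of bin_green_free between -0.038 and 0.094 m and z of green_cell_center in the frame of bin_green_free between 0 and 0.055 m and angle between green_cell_center's own x axis and vertical between 1.35 and 1.79 rad and x of spacer_center in the frame of bin_spacer_free between -0.052 and 0.052 m and y of spacer_center in the frame of bin_spacer_free between -0.038 and 0.094 m and z of spacer_center in the frame of bin_spacer_free between 0 and 0.05 m and angle between spacer_center's own x axis and vertical between 1.35 and 1.79 rad and angle between spacer_center's own y axis and vertical between 1.35 and 1.79 rad); the robot touches nothing.
It fails at once if the reference cell is dropped or thrown (faster than 1 m/s while no finger holds it) (linear speed of ref_cell above 1 m/s and contact force between the fingers and ref_cell below 0.05 N).
It fails at once if the blue cell a is dropped or thrown (faster than 1 m/s while no finger holds it) (linear speed of blue_cell_a above 1 m/s and contact force between the fingers and blue_cell_a below 0.05 N).
It fails at once if the blue cell b is dropped or thrown (faster than 1 m/s while no finger holds it) (linear speed of blue_cell_b above 1 m/s and contact force between the fingers and blue_cell_b below 0.05 N).
It fails at once if the green cell is dropped or thrown (faster than 1 m/s while no finger holds it) (linear speed of green_cell above 1 m/s and contact force between the fingers and green_cell below 0.05 N).
It also fails if it takes over 128 s, if anything falls off the work surface, if the arm or the gripper's body presses on something with over 40 N, if the wrist force passes 120 N, or if a joint passes its speed limit or range.

ROBOT

A 6-joint arm with a two-finger parallel gripper is mounted at the origin on the work surface. World frame = base frame: x ahead of the robot, y to its left, z up, the work surface at z = 0. Lengths are in m, angles in rad, forces in N, time in s.
With the tool pointing down it reaches from about 0.375 to 0.975 m from the base axis. Payload 3.8 kg.
Tool frame: the origin (TCP) lies midway between the tips of the shut fingers; the grasp point (between the pads) lies 19 mm behind it; z points along the fingers, y is the direction in which the jaws open and shut (so a half turn about z gives the same grasp; the last joint's range is limited). The gripper opens to 85 mm and grips with 20 to 120 N. Pads are 22 mm wide; open, the fingers measure 114 mm over their backs; the gripper's body (76 mm by 85 mm) begins 54 mm behind the grasp point. The pads swing forward as they close: fully open they stand 13 mm farther back than shut.
Start: joints at [1.125, 0.264, 1.604, -0, 1.274, -0.037], TCP at [0.268, 0.619, 0.231] pointing down, gripper open.
Joint ranges: [-2.63, 2.63], [-0.94, 2.18], [0.31, 2.57], [-1.31, 4.45], [0, 2.66], [-2.55, 2.55]. Speed limits (rad/s): [2.57, 2.57, 3.14, 3.14, 3.14, 3.14].

INTERFACE

Orientations are given as a rotation vector (axis times angle).
In Python, from workcell import bot gives the robot as it stands. The module is installed in compiled form; this text tells all that it offers.
- The arm moves only by the tool move_arm, never from a script. Its argument "steps" is a list of rows, each a list of 5 numbers: the shift along the tool's x, y, z in mm, then the turn about the tool's z in degrees, then the opening in per cent of the stroke, from 0 (shut) to 100 (fully open). In form: [[tx, ty, tz, turn, claw], ...]. A call has 1 to 20 rows; each row is the pose to reach, as a shift and turn from the pose commanded when the call began, along the tool's axes at that moment; what a row does not reach only later rows make up. A row lasts 1/10 s, in which the tool goes at most 50 mm and 8.59 degrees, less where a joint would pass 70% of its speed; a pose out of reach is approached as far as the arm can. A call with a gripper value outside its range is refused whole. The fingers move at their own pace and stop on an object; "newtons" is the grip in N (left out, the last holds). Time passes only in rows, so rows that repeat a pose let the fingers close. It gives the time, the measured TCP pose, the force and the opening at its end, in the units of the state.
- bot.read_state(): the state, without advancing time (a new reading comes with each control period).
- bot.read_camera(name): name is "side" or "top"; returns a dict with "pixels" (420x560x3 uint8, red, green, blue), "depth" (420x560 float32, m along the optical axis (not along the pixel's ray), 0 where there is no reading), "fovy" (degrees; the focal length in pixels is half the picture's height over the tangent of half this angle, whatever the lens; pixels are square), "cx", "cy" (the principal point, pixels), "xyz" and "attitude" of the camera in the world. Camera axes: x right, y up, looking along -z (the intrinsics and any distortion apply to the point x, -y, -z); pixel columns grow to the right and rows downward; lengths in m; the calibration is good to about 2 mm. A picture is of the moment at which its call begins.
- bot.finish_job(): hands the job in, once; it reports no verdict.
The state is a dict: "time": time; "q": joint angles; "joint_vel": joint speeds; "joint_torque": joint torques, N m; "tool_pos": TCP position; "tcp_rot": TCP orientation; "wrist_force": force on the tool from outside, world axes, zero at the start; "torque": the same for the moment, N m; "width": opening from 0.0 (shut) to 1.0 (fully open).
Only numpy, scipy, OpenCV 4.12 (cv2) and the standard library are available. Lean on these libraries where they do the work, as an engineer would, in place of code of your own. Each camera call takes 0.05 s, during which the arm holds its last target.

## Working session

There is one attempt and no reset: what is moved stays moved. The work goes in short steps, Python scripts to look and compute and a tool call to move; the robot and the scene stay as the last step left them, time stands still between calls to the robot, and variables do not carry over. Pictures are saved under pics/ and viewed, and the job is handed in when it is done.

Besides the shell and the picture viewer there is one more tool, called after "Emit:" as name([rows], argument=value, ...), one row to a line, values as JSON. move_arm: Moves the arm, as the interface text tells. Its arguments: {"type":"object","properties":{"steps":{"type":"array","items":{"type":"array","items":{"type":"number"}}},"newtons":{"type":"number"}},"required":["steps"]}

```bash
mkdir -p pics
python3 - <<'E'
from workcell import bot
import cv2,numpy as np,pickle
print(bot.read_state())
for n in("top","side"):
    c=bot.read_camera(n); pickle.dump(c,open(n+"0.pkl","wb"))
    cv2.imwrite(f"pics/{n}0.png",cv2.resize(c["pixels"][:,:,::-1],(800,600)))
    print(n,{k:v for k,v in c.items() if k not in("pixels","depth")},(c["depth"]>0).mean())
E
```

```text
{'time': 0.0, 'q': array([ 1.12515530e+00,  2.64744165e-01,  1.60541277e+00, -4.88592705e-06,
        1.27370284e+00, -3.69635411e-02]), 'joint_vel': array([ 0.00042214,  0.00142027,  0.00157156, -0.00173067,  0.00013133,
        0.00102246]), 'joint_torque': array([-2.18352987e-03, -5.15115166e+01, -3.67309964e+01, -4.00125482e-04,
        1.32980020e-02,  1.40004931e-05]), 'tool_pos': array([0.26796064, 0.61871463, 0.22994716]), 'tcp_rot': array([-0.63737944, -3.07570555,  0.00345917]), 'wrist_force': array([ 0.12057402,  0.06992908, -0.37815464]), 'torque': array([ 0.01728395, -0.05195013, -0.05248745]), 'width': 1.0032572767281727}
top {'fovy': 57.35653997699953, 'cx': 274.35270895343757, 'cy': 209.0642138812072, 'xyz': array([ 0.34392392, -0.04038716,  0.94626155]), 'attitude': array([ 0.10677126, -0.15942753, -1.5368895 ])} 0.9958375850340137
side {'fovy': 52.49263164354014, 'cx': 283.4068080744339, 'cy': 213.6106818028314, 'xyz': array([ 0.43414947, -0.87612226,  0.91141603]), 'attitude': array([ 0.75442963, -0.04444957, -0.07288193])} 0.9960586734693877
```

View pics/top0.png

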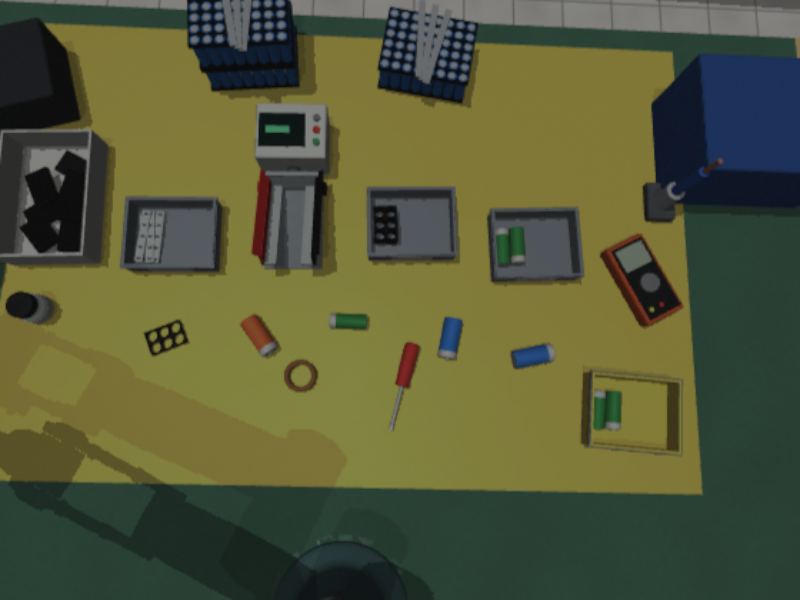

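View pics/side0.png

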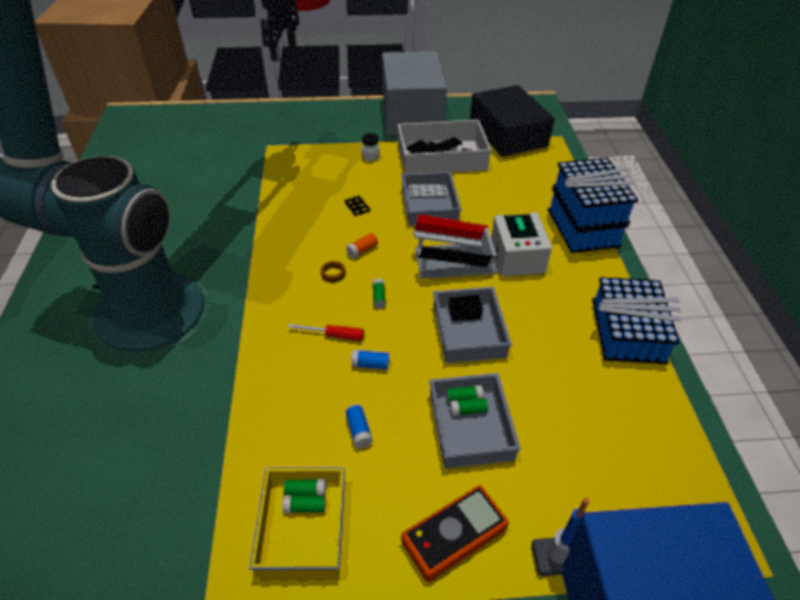

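The top view (800x600 scaling) shows orange at (258,335), blues at (450,338) and (532,356), and green at (348,321). The holder is at (166,337), the chute at (290,225), and the bins are strip (172,234), holder (412,223) and green (535,243). The yellow-rimmed look-alike is at (633,412). Now I'll measure them.

```bash
cat > h.py <<'E'
import numpy as np,cv2,pickle
from scipy.spatial.transform import Rotation as R
def K(c):
    f=c["pixels"].shape[0]/2/np.tan(np.radians(c["fovy"])/2); return f,c["cx"],c["cy"]
def rays(c,uv):
    uv=np.atleast_2d(uv).astype(float); f,cx,cy=K(c)
    d=np.c_[(uv[:,0]-cx)/f,-(uv[:,1]-cy)/f,-np.ones(len(uv))]
    return d@R.from_rotvec(c["attitude"]).as_matrix().T
def plane(c,uv,z):
    d=rays(c,uv); return c["xyz"]+d*((z-c["xyz"][2])/d[:,2])[:,None]
def cloud(c):
    h,w=c["depth"].shape; v,u=np.mgrid[:h,:w]
    return (c["xyz"]+rays(c,np.c_[u.ravel(),v.ravel()])*c["depth"].reshape(-1,1)).reshape(h,w,3)
def proj(c,P):
    p=(np.atleast_2d(P)-c["xyz"])@R.from_rotvec(c["attitude"]).as_matrix(); f,cx,cy=K(c)
    return np.c_[cx-f*p[:,0]/p[:,2], cy+f*p[:,1]/p[:,2]]
def get(n):
    from workcell import bot
    return bot.read_camera(n)
E
python3 - <<'E'
from h import *
for n in("top","side"):
    c=pickle.load(open(n+"0.pkl","rb")); P=cloud(c)
    hsv=cv2.cvtColor(c["pixels"],cv2.COLOR_RGB2HSV)
    Z=P[...,2]; tb=(abs(Z)<.02)&(hsv[...,0]>22)&(hsv[...,0]<32)&(hsv[...,1]>150)
    q=P[tb]; A=np.c_[q[:,:2],np.ones(len(q))]; s=np.linalg.lstsq(A,q[:,2],rcond=None)[0]; r=q[:,2]-A@s
    print(n,"table",s,r.std(),np.percentile(q[:,2],[1,50,99]))
    for name,m in dict(orange=(hsv[...,0]>5)&(hsv[...,0]<15)&(hsv[...,1]>150),blue=(hsv[...,0]>100)&(hsv[...,0]<125)&(hsv[...,1]>150),green=(hsv[...,0]>55)&(hsv[...,0]<70)&(hsv[...,1]>180)).items():
        nn,l,st,ce=cv2.connectedComponentsWithStats(m.astype(np.uint8))
        for i in range(1,nn):
            if 120<st[i,4]<1500: 
                p=P[l==i]; print(name,ce[i].round(1),st[i,4],"med",np.median(p,0).round(4),"zmax",np.percentile(p[:,2],95).round(4), hsv[l==i].mean(0).round())
E
```

```text
top table [-0.00152306 -0.0075386   0.0043859 ] 0.005516431293744726 [-0.00161105  0.00536749  0.01975189]
orange [443.  199.1] 670 med [ 0.5375 -0.4828  0.0303] zmax 0.035 [  8. 182.  83.]
orange [179.  231.8] 289 med [0.4394 0.1565 0.0285] zmax 0.0326 [ 10. 181. 116.]
blue [172.   37.3] 780 med [0.8978 0.1857 0.0994] zmax 0.1239 [108. 172.  46.]
blue [176.5  54.2] 584 med [0.8968 0.1963 0.0319] zmax 0.0561 [108. 173.  46.]
blue [294.3  59.2] 509 med [ 0.8977 -0.1066  0.0319] zmax 0.0552 [108. 173.  47.]
blue [315.  233.7] 260 med [ 0.4448 -0.1686  0.0286] zmax 0.0322 [107. 182. 114.]
blue [371.8 248.8] 258 med [ 0.4125 -0.3063  0.0289] zmax 0.0323 [107. 183. 114.]
side table [-0.00153731 -0.00078665  0.00163953] 0.002103030168568582 [-0.00337864  0.00082424  0.00686269]
orange [255.8 169.9] 126 med [0.444  0.1489 0.027 ] zmax 0.0343 [ 11. 252. 156.]
orange [316.1 380.6] 820 med [ 0.5401 -0.5341  0.0323] zmax 0.0365 [  9. 246. 120.]
blue [440.8 238.2] 996 med [ 0.9198 -0.1918  0.0353] zmax 0.068 [107. 233.  67.]
blue [260.8 251.4] 220 med [ 0.4445 -0.1795  0.0282] zmax 0.0336 [106. 238. 150.]
blue [249.3 293.7] 211 med [ 0.4103 -0.3086  0.0297] zmax 0.0333 [106. 241. 161.]
green [327.1 279.8] 292 med [ 0.605  -0.2807  0.0271] zmax 0.0312 [ 68. 244.  98.]
green [212.3 346.6] 417 med [ 0.326  -0.4384  0.0286] zmax 0.0324 [ 67. 244.  97.]
```

Run:
```python
from h import *
for n in("top","side"):
    c=pickle.load(open(n+"0.pkl","rb")); P=cloud(c)
    hsv=cv2.cvtColor(c["pixels"],cv2.COLOR_RGB2HSV)
    print(n)
    for v in range(20,420,40): print([ "%4.0f"%(1000*np.median(P[v-2:v+3,u-2:u+3,2])) for u in range(20,560,40)])
    m=((hsv[...,0]>22)&(hsv[...,0]<32)&(hsv[...,1]>120)).astype(np.uint8)
    # mat edges: straightness
    for nm,rng,ax in (("top edge",range(10,470,30),0),("bot",range(60,480,30),0)):
        e=[]
        for u in rng:
            w=np.where(m[:,u])[0]; e.append((u,w.min() if nm=="top edge" else w.max()))
        e=np.array(e); k=np.polyfit(*e.T,1); print(nm,(e[:,1]-np.polyval(k,e[:,0])).round(1))
    e=np.array([(v,np.where(m[v])[0].max()) for v in range(40,340 if n=='top' else 415,20)])
    k=np.polyfit(*e.T,1); print("right",(e[:,1]-np.polyval(k,e[:,0])).round(1))
```

```text
top
['  89', '  -1', '  -0', ' 135', ' 134', '  -1', '  -1', '  69', '  -2', '  -1', '-746', '-750', '-750', '-750']
['  89', '  -0', '  -0', '   0', '   8', '  -0', '  -0', '  34', '   1', '   1', '  -0', '   1', ' 159', ' 159']
['  18', '  20', '  -0', '   0', '  74', '  76', '   1', '  -0', '   0', '   0', '  -0', '  20', ' 159', ' 160']
['   3', '  55', '  37', '  39', '  64', '  56', '   5', '   3', '  -1', '  -0', '   0', '  32', '  30', '  40']
['  52', '  40', '  13', '   3', '  72', '  78', '  37', '  29', '   0', '   3', '   3', '   1', '  -2', '  -1']
['  53', '  -1', '  -0', '   0', '   1', '  -0', '   0', '   0', '  -1', '  -0', '   0', '  35', '  -0', '  -1']
['   0', '  -1', '  -1', '   0', '  -0', '  13', '   0', '  -0', '  -1', '  -0', '  39', '   1', '  -1', '   0']
['   0', '  -0', '   0', '  -0', '  -1', '   0', '  -0', '   0', '  -0', '  -1', '  27', '   4', '  -1', '  -0']
['  -2', '  -2', '  -1', '   0', '  -1', '  -1', '  -0', '  -0', '   0', '  -0', '  -0', '  -0', '  -2', '  -1']
['  -1', '  -2', '  -1', '  -1', '  -1', '  -1', '  -1', '  -1', '  -1', '  -1'
[... 974 characters left out ...]
, '  68', '-752', '-719']
['   1', '   0', '   1', '   1', '   1', '   1', '   0', '   0', '   1', '   0', '   1', '   1', '-749', '-751']
['   1', '   1', '  -0', '   0', '   1', '   1', '   1', '   1', '   3', '   1', '   0', '   0', '   0', '-753']
['   1', '   1', '   0', '   0', '   1', '  30', '   1', '   1', '   1', '   1', '   1', '   1', '   0', '-750']
['   1', '  -0', '   0', '   1', '  40', '   5', '   0', '  36', '  10', '  20', ' 160', ' 159', ' 159', '  -1']Traceback (most recent call last):
  File "<stdin>", line 12, in <module>
    return umr_minimum(a, axis, None, out, keepdims, initial, where)
ValueError: zero-size array to reduction operation minimum which has no identity
```

```bash
cat > cells.py <<'E'
from h import *
import sys
def cells(c,show=True):
    """components with z>8mm in the loose area; axis from ridge points"""
    P=cloud(c); hsv=cv2.cvtColor(c["pixels"],cv2.COLOR_RGB2HSV)
    Z=P[...,2]
    m=((Z>.0055)&(Z<.045)&(P[...,0]>.36)&(P[...,0]<.56)&(P[...,1]>-.4)&(P[...,1]<.4)).astype(np.uint8)
    n,l,st,ce=cv2.connectedComponentsWithStats(m)
    out=[]
    for i in range(1,n):
        if st[i,4]<60: continue
        s=l==i; p=P[s]; h=hsv[s]; 
        sat=h[:,1]>150; hue=np.median(h[sat,0]) if sat.sum()>20 else -1
        top=p[p[:,2]>np.percentile(p[:,2],95)*.8] if np.percentile(p[:,2],95)>.018 else p
        (cx,cy),(a,b),t=cv2.minAreaRect((top[:,:2]*1000).astype(np.float32))
        xy=top[:,:2]; mu=xy.mean(0); w,V=np.linalg.eigh(np.cov((xy-mu).T)); ax=V[:,1]
        wh=p[(~sat)&(h[:,2]>np.percentile(h[:,2],70))]
        if len(wh): 
            if (wh[:,:2].mean(0)-mu)@ax<0: ax=-ax
        e=(xy-mu)@ax; lo,hi=np.percentile(e,[1,99]); ctr=mu+ax*(lo+hi)/2
        out.append((hue,ctr,np.degrees(np.arctan2(ax[1],ax[0])),hi-lo,np.percentile(p[:,2],95)))
        print("px",ce[i].round(0),st[i,4],"hue",hue,"ctr",ctr.round(4),"rect",(np.array([cx,cy])/1000).round(4),"len %.3f"%(hi-lo),"pos-end deg %.1f"%out[-1][2],"z95 %.4f"%out[-1][4])
    return out
if __name__=="__main__":
    for n in("top","side"): print(n);cells(pickle.load(open(n+"0.pkl","rb")))
E
python3 cells.py
python3 - <<'E'
from h import *
c=pickle.load(open("top0.pkl","rb"))
im=c["pixels"][:,:,::-1]
cv2.imwrite("pics/topchute.png",cv2.convertScaleAbs(cv2.resize(im[60:260,70:420],(800,457),interpolation=2),alpha=1.7))
c=pickle.load(open("side0.pkl","rb"));im=c["pixels"][:,:,::-1]
cv2.imwrite("pics/sidechute.png",cv2.resize(im[110:340,210:400],(660,800))[:600])
E
```

```text
top
px [116. 186.] 476 hue -1 ctr [0.5452 0.3087] rect [0.549  0.3088] len 0.154 pos-end deg -88.9 z95 0.0428
px [374. 194.] 319 hue -1 ctr [ 0.548  -0.3183] rect [ 0.5494 -0.3188] len 0.153 pos-end deg 92.3 z95 0.0431
px [181. 235.] 398 hue 9.0 ctr [0.4338 0.153 ] rect [0.4338 0.1538] len 0.067 pos-end deg -142.8 z95 0.0322
px [244. 225.] 276 hue -1 ctr [0.4627 0.0042] rect [0.463  0.0044] len 0.061 pos-end deg 88.6 z95 0.0262
px [315. 237.] 379 hue 107.0 ctr [ 0.4389 -0.1695] rect [ 0.4389 -0.1695] len 0.067 pos-end deg 169.5 z95 0.0320
px [115. 236.] 220 hue -1 ctr [0.4262 0.312 ] rect [0.4266 0.3122] len 0.061 pos-end deg 114.9 z95 0.0115
px [285. 254.] 303 hue 1.0 ctr [ 0.3939 -0.0984] rect [ 0.3938 -0.0982] len 0.068 pos-end deg 166.0 z95 0.0262
px [373. 249.] 384 hue 107.0 ctr [ 0.4133 -0.312 ] rect [ 0.4128 -0.3121] len 0.067 pos-end deg -77.8 z95 0.0322
px [210. 259.] 133 hue 14.0 ctr [0.3792 0.0811] rect [0.3783 0.0815] len 0.052 pos-end deg -89.7 z95 0.0169
side
px [285. 138.] 162 hue -1 ctr [0.5474 0.3087] rect [0.55   0.3099] len 0.154 pos-end deg 90.6 z95 0.0431
px [250
[... 169 characters left out ...]
len 0.066 pos-end deg -143.8 z95 0.0329
px [236. 189.] 101 hue 16.0 ctr [0.3791 0.0797] rect [0.3786 0.0806] len 0.052 pos-end deg 93.1 z95 0.0179
px [265. 205.] 165 hue 66.0 ctr [0.4649 0.0028] rect [0.4643 0.0026] len 0.062 pos-end deg 89.3 z95 0.0273
px [242. 232.] 231 hue 2.0 ctr [ 0.3935 -0.1   ] rect [ 0.3935 -0.0996] len 0.069 pos-end deg 167.1 z95 0.0279
px [259. 251.] 319 hue 105.0 ctr [ 0.439  -0.1725] rect [ 0.4391 -0.1714] len 0.066 pos-end deg 170.0 z95 0.0330
px [307. 294.] 308 hue -1 ctr [ 0.549  -0.3191] rect [ 0.5501 -0.3189] len 0.154 pos-end deg -88.1 z95 0.0435
px [251. 298.] 378 hue 105.0 ctr [ 0.4138 -0.3125] rect [ 0.4131 -0.3119] len 0.068 pos-end deg -77.4 z95 0.0327
```

View pics/topchute.png

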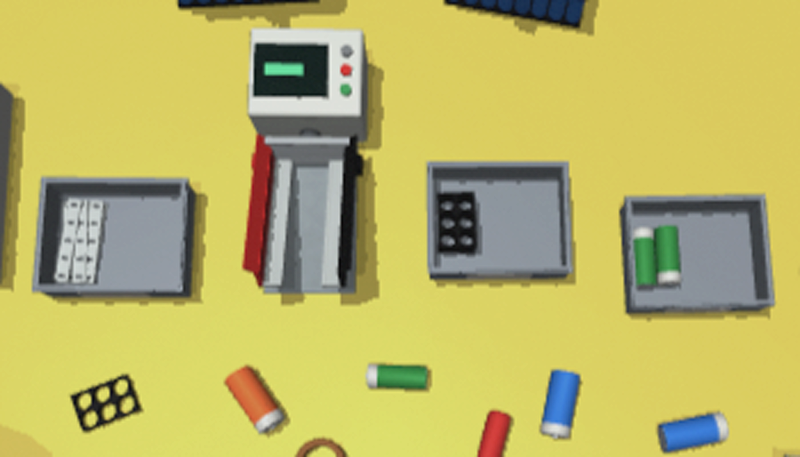

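View pics/sidechute.png

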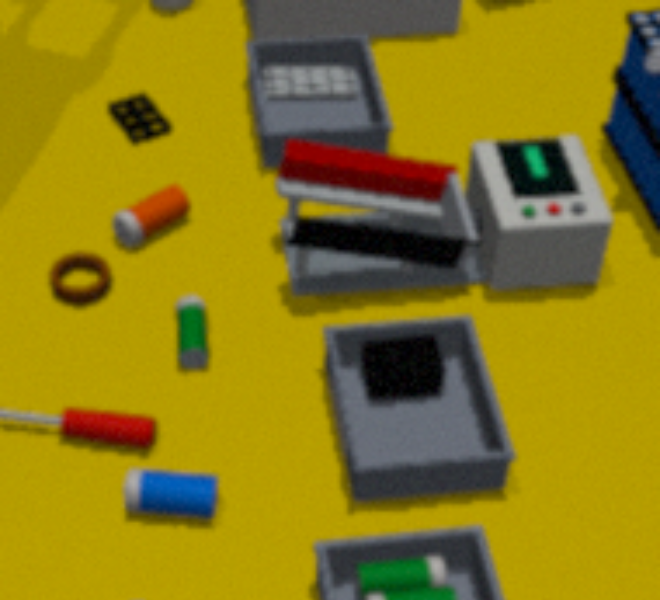

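The colours give exactly one candidate each. The grey bins hold strips at (172,234), holders at (412,223) and green cells at (535,243), and the yellow-rimmed bin is the one to avoid. The chute's red wall is on the +y side and the stop is at the tester, towards +x. Next I'll measure the chute and the bins.

Run:
```python
from h import *
for n in("top","side"):
    c=pickle.load(open(n+"0.pkl","rb")); P=cloud(c); hsv=cv2.cvtColor(c["pixels"],cv2.COLOR_RGB2HSV)
    red=((hsv[...,0]<6)|(hsv[...,0]>174))&(hsv[...,1]>150)&(P[...,0]>.5)&(P[...,0]<.72)&(P[...,1]>.05)&(P[...,1]<.2)&(P[...,2]>.03)
    p=P[red]; print(n,"red",len(p),np.percentile(p,[1,50,99],axis=0).round(4).tolist())
    # upper edge & lower, per x slice
    for x in np.arange(.55,.68,.02):
        s=p[abs(p[:,0]-x)<.008]
        if len(s)<5: continue
        t=s[s[:,2]>np.percentile(s[:,2],97)-.004]; print("  x%.2f zmin %.3f zmax %.3f  y range top %.4f..%.4f  all %.4f..%.4f medface %.4f"%(x,s[:,2].min(),s[:,2].max(),t[:,1].min(),t[:,1].max(),s[:,1].min(),s[:,1].max(),np.median(s[s[:,2]<s[:,2].max()-.006][:,1])))
    # profile across y for several x
    for x in (.55,.58,.61,.64,.66):
        q=P[(abs(P[...,0]-x)<.005)&(P[...,1]>.03)&(P[...,1]<.19)&(P[...,2]>.015)]
        q=q[np.argsort(-q[:,1])]; print("  prof x",x," ".join("%d:%d"%(a*1000,b*1000) for a,b in q[::max(1,len(q)//40),1:]))
    # stop: points along center line
    for y in (.085,.095,.105,.115,.125):
      q=P[(abs(P[...,1]-y)<.004)&(P[...,0]>.53)&(P[...,0]<.74)&(P[...,2]>.005)&(P[...,2]<.2)]; q=q[np.argsort(q[:,0])]
      print("  long y",y," ".join("%d:%d"%(a*1000,b*1000) for a,b in q[::max(1,len(q)//35)][:,[0,2]]))
```

```text
top red 473 [[0.5526, 0.144, 0.0425], [0.6271, 0.152, 0.0677], [0.708, 0.1624, 0.0923]]
  x0.55 zmin 0.066 zmax 0.092  y range top 0.1534..0.1557  all 0.1436..0.1557 medface 0.1457
  x0.57 zmin 0.073 zmax 0.094  y range top 0.1500..0.1576  all 0.1440..0.1576 medface 0.1479
  x0.59 zmin 0.064 zmax 0.087  y range top 0.1504..0.1578  all 0.1445..0.1578 medface 0.1480
  x0.61 zmin 0.056 zmax 0.083  y range top 0.1526..0.1591  all 0.1453..0.1591 medface 0.1491
  x0.63 zmin 0.057 zmax 0.076  y range top 0.1535..0.1605  all 0.1459..0.1605 medface 0.1494
  x0.65 zmin 0.049 zmax 0.074  y range top 0.1574..0.1597  all 0.1463..0.1614 medface 0.1518
  x0.67 zmin 0.039 zmax 0.069  y range top 0.1552..0.1601  all 0.1468..0.1614 medface 0.1516
  prof x 0.55 149:88 148:81 147:59 146:65 146:80 145:72 144:65 144:80 143:70 143:59 142:61 141:58 140:63 138:60 136:59 136:59 134:59 133:60 132:59 131:60 129:57 128:63 127:58 125:58 124:58 82:59 80:58 80:59 77:61 75:59 75:61 73:58 71:58 71:59 68:58 66:58 65:67 63:57 62:68 61:79 60:64 60:70
  prof x 0.58 159:84 158:87 155:87 155:87 154:86 153:87 152:85 151:86 
[... 5769 characters left out ...]
15:49 719:41 722:42 722:36 723:36 724:41 725:37 725:41 726:30 726:31 729:38 729:60 729:34 729:61 729:25 729:55 729:5 730:52 730:70 730:48 730:17 731:71 731:18 734:73 736:77 737:73 739:74
  long y 0.115 555:5 697:19 700:24 700:21 702:30 703:29 705:40 706:34 707:47 707:44 707:38 708:41 710:48 713:48 714:49 720:41 723:42 727:40 729:47 729:49 729:51 730:67 730:39 730:64 730:68 731:9 731:39 732:76 732:73 733:70 734:76 735:73 735:77 738:74
  long y 0.125 548:61 552:53 558:59 561:55 567:54 570:55 574:51 580:51 583:48 593:49 599:48 602:47 609:42 615:43 621:41 634:33 638:36 644:37 654:35 660:33 664:26 678:7 682:8 688:6 698:5 699:16 701:33 703:41 704:33 706:40 715:46 728:75 729:66 729:35 730:76 737:74
```

Run:
```python
from h import *
for n in("top","side"):
    c=pickle.load(open(n+"0.pkl","rb")); P=cloud(c); hsv=cv2.cvtColor(c["pixels"],cv2.COLOR_RGB2HSV)
    zr=.0595-.268*(P[...,0]-.552)
    red=((hsv[...,0]<6)|(hsv[...,0]>174))&(hsv[...,1]>120)&(P[...,0]>.555)&(P[...,0]<.69)&(P[...,1]>.13)&(P[...,1]<.16)
    hgt=P[...,2]-zr; s=red&(hgt>6e-3)&(hgt<.028); p=P[s]
    k=np.polyfit(p[:,0]-.6,p[:,1],1); print(n,"red inner",k,len(p),"std",np.std(p[:,1]-np.polyval(k,p[:,0]-.6)))
    t=P[red&(hgt>.02)]; print("  top wall outer/inner pct",np.percentile(t[:,1]-k[0]*(t[:,0]-.6),[1,99]), "hgt max",np.percentile(hgt[red],98))
    # rails
    r=(abs(hgt)<.005)&(P[...,0]>.56)&(P[...,0]<.69)&(P[...,1]>.06)&(P[...,1]<.15); q=P[r]; u=q[:,1]-k[0]*(q[:,0]-.6)
    print("  rail hist",np.histogram(u,np.arange(.056,.152,.002)))
    A=np.c_[q[:,0]-.6,np.ones(len(q))]; print("  rail z fit at x=.6",np.linalg.lstsq(A,q[:,2],rcond=None)[0])
    # bins rims
    for nm,(x,y) in dict(strip=(.549,.309),hold=(.565,-.03),green=(.549,-.319)).items():
        w=(P[...,2]>.036)&(P[...,2]<.046)&(abs(P[...,0]-x)<.075)&(abs(P[...,1]-y)<.09)
        q=P[w]; (a,b),(d,e),t=cv2.minAreaRect((q[:,:2]*1000).astype(np.float32)); print("  ",nm,round(a,1),round(b,1),round(d,1),round(e,1),round(t,1))
```

```text
top red inner [0.02998477 0.14668103] 180 std 0.0018300123655649965
  top wall outer/inner pct [0.14475052 0.15874922] hgt max 0.037541708901481986
  rail hist (array([ 0,  0,  1,  0,  0,  0,  0, 41, 34, 39, 39, 42, 33, 39, 34,  0,  0,
        0,  0,  0,  0,  0,  0,  0,  0,  0,  0,  0,  0,  0,  0,  0,  0,  0,
        0, 44, 40, 38, 38, 38, 42, 40, 38, 35, 43,  0,  0]), array([0.056, 0.058, 0.06 , 0.062, 0.064, 0.066, 0.068, 0.07 , 0.072,
       0.074, 0.076, 0.078, 0.08 , 0.082, 0.084, 0.086, 0.088, 0.09 ,
       0.092, 0.094, 0.096, 0.098, 0.1  , 0.102, 0.104, 0.106, 0.108,
       0.11 , 0.112, 0.114, 0.116, 0.118, 0.12 , 0.122, 0.124, 0.126,
       0.128, 0.13 , 0.132, 0.134, 0.136, 0.138, 0.14 , 0.142, 0.144,
       0.146, 0.148, 0.15 ]))
  rail z fit at x=.6 [-0.26875678  0.04724929]
   strip 582.3 309.8 85.2 156.5 1.3
   hold 607.0 -71.1 69.1 95.0 2.0
   green 585.9 -317.1 84.6 156.5 3.2
side red inner [0.02563209 0.14639873] 252 std 0.0025246717638158205
  top wall outer/inner pct [0.14179664 0.1597102 ] hgt max 0.036958343490560853
  rail hist (array([ 0,  2, 28, 26,  8,  0,  0,  0,  0,  0,  0,  0,  0,  0,  0,  0,  0,
        0,  0,  0,  0,  0,  0,  0,  0,  0,  0,  0,  0,  0,  0,  0,  1,  2,
       12, 39, 22, 16, 18, 13, 18, 15, 16, 12, 19, 24,  2]), array([0.056, 0.058, 0.06 , 0.062, 0.064, 0.066, 0.068, 0.07 , 0.072,
       0.074, 0.076, 0.078, 0.08 , 0.082, 0.084, 0.086, 0.088, 0.09 ,
       0.092, 0.094, 0.096, 0.098, 0.1  , 0.102, 0.104, 0.106, 0.108,
       0.11 , 0.112, 0.114, 0.116, 0.118, 0.12 , 0.122, 0.124, 0.126,
       0.128, 0.13 , 0.132, 0.134, 0.136, 0.138, 0.14 , 0.142, 0.144,
       0.146, 0.148, 0.15 ]))
  rail z fit at x=.6 [-0.26702731  0.04761454]
   strip 581.7 310.8 160.6 83.1 89.8
   hold 605.6 -29.7 67.4 178.5 1.5
   green 584.1 -317.0 82.2 156.8 1.7
```

Run:
```python
from h import *
for n in("top","side"):
    c=pickle.load(open(n+"0.pkl","rb")); P=cloud(c)
    for nm,(x,y) in dict(hold=(.60,-.07),green=(.59,-.317)).items():
        w=(P[...,2]>.038)&(P[...,2]<.046)&(abs(P[...,0]-x)<.09)&(abs(P[...,1]-y)<.1)
        nn,l,st,ce=cv2.connectedComponentsWithStats(w.astype(np.uint8)); i=1+np.argmax(st[1:,4])
        q=P[l==i]; (a,b),(d,e),t=cv2.minAreaRect((q[:,:2]*1000).astype(np.float32)); print(n,nm,round(a,1),round(b,1),round(d,1),round(e,1),round(t,1))
        w=(P[...,2]>.013)&(P[...,2]<.037)&(abs(P[...,0]-x)<.045)&(abs(P[...,1]-y)<.06); q=P[w]; print("   stock",np.percentile(q,[2,98],axis=0).round(3).tolist())
```

```text
top hold 592.3 -96.0 36.2 143.8 1.7
   stock [[0.573, -0.122, 0.014], [0.644, -0.034, 0.037]]
top green 606.5 -315.7 125.7 156.1 3.3
   stock [[0.545, -0.351, 0.015], [0.634, -0.258, 0.031]]
side hold 598.6 -69.3 183.0 92.9 53.4
   stock [[0.575, -0.112, 0.014], [0.644, -0.026, 0.036]]
side green 607.6 -315.4 126.1 158.0 3.1
   stock [[0.546, -0.346, 0.015], [0.633, -0.259, 0.032]]
```

Run:
```python
from h import *
c=pickle.load(open("top0.pkl","rb")); s=.7
print(plane(c,np.array([[367,189],[455,187],[457,258],[368,258]])*s,.042).round(4))
print("green check",plane(c,np.array([[490,209],[579,207],[582,279],[492,281]])*s,.042).mean(0).round(4))
im=c["pixels"][125:190,250:325,::-1]
cv2.imwrite("pics/hb.png",cv2.convertScaleAbs(cv2.resize(im,(750,650)),alpha=1.6))
```

```text
[[ 0.6909 -0.0206  0.042 ]
 [ 0.7007 -0.1734  0.042 ]
 [ 0.5737 -0.1778  0.042 ]
 [ 0.5683 -0.0264  0.042 ]]
green check [ 0.604  -0.3139  0.042 ]
```

View pics/hb.png

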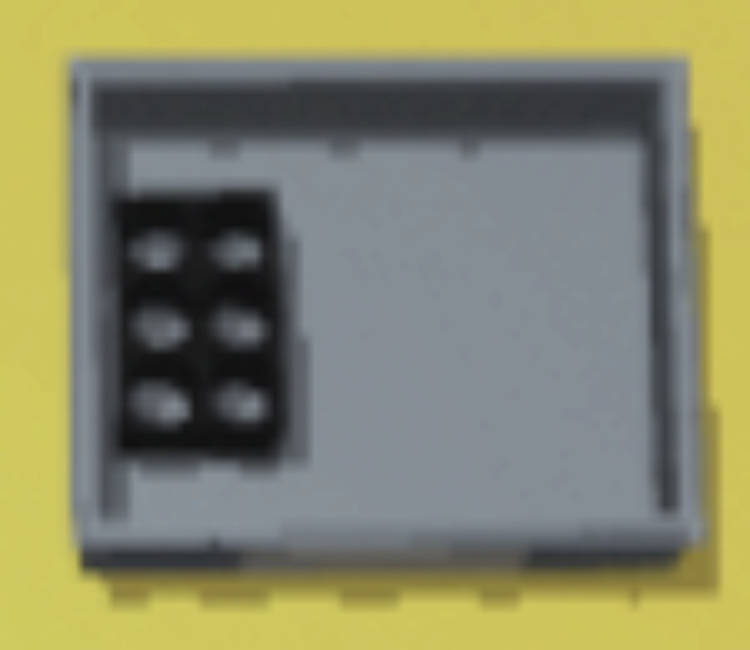

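```bash
cat > go.py <<'E'
from h import *
import sys
from workcell import bot
def st():
    s=bot.read_state(); M=R.from_rotvec(s["tcp_rot"]).as_matrix(); 
    return s,M,np.degrees(np.arctan2(M[1,1],M[0,1]))
def to(x,y,z,psi):
    s,M,p=st(); d=M.T@(np.array([x,y,z])-s["tool_pos"])*1000
    t=(p-psi+180)%360-180
    print("t%.1f pos"%s["time"],s["tool_pos"].round(4),"psi %.1f q6 %.0f w %.3f F"%(p,np.degrees(s["q"][5]),s["width"]),s["wrist_force"].round(1),"| shift",d.round(1),"turn %.1f"%t,"tilt %.1f"%np.degrees(np.arccos(-M[2,2])))
if __name__=="__main__": to(*map(float,sys.argv[1:5]))
E
python3 go.py .4355 .152 .10 126.7
```

```text
t0.1 pos [0.268  0.6187 0.2301] psi 66.6 q6 -2 w 1.000 F [-0.1  0.2 -0.8] | shift [-339.2 -361.4  130.8] turn -60.1 tilt 0.1
```

Emit:
move_arm([
  [-339,-361,50,-60,65],
  [-339,-361,50,-60,65],
  [-339,-361,50,-60,65],
  [-339,-361,50,-60,65],
  [-339,-361,50,-60,65],
  [-339,-361,50,-60,65],
  [-339,-361,50,-60,65],
  [-339,-361,50,-60,65],
  [-339,-361,50,-60,65],
  [-339,-361,50,-60,65],
  [-339,-361,50,-60,65],
  [-339,-361,50,-60,65],
  [-339,-361,130,-60,65],
  [-339,-361,130,-60,65],
  [-339,-361,130,-60,65],
  [-339,-361,130,-60,65],
], newtons=40)

```text
time: 1.7
tool_pos: [0.4353, 0.1546, 0.1013]
tcp_rot: [0.988, -2.981, -0.001]
wrist_force: [-0.0, -0.4, 0.7]
width: 0.649
```

```bash
python3 go.py .4355 .152 .003 126.7
python3 - <<'E'
from h import *
c=get("side"); cv2.imwrite("pics/s1.png",cv2.resize(c["pixels"][:,:,::-1],(800,600)))
E
```

```text
t1.7 pos [0.4353 0.1546 0.1013] psi 126.7 q6 -110 w 0.649 F [-0.  -0.4  0.7] | shift [ 1.2 -2.3 98.3] turn -0.0 tilt 0.1
```

View pics/s1.png

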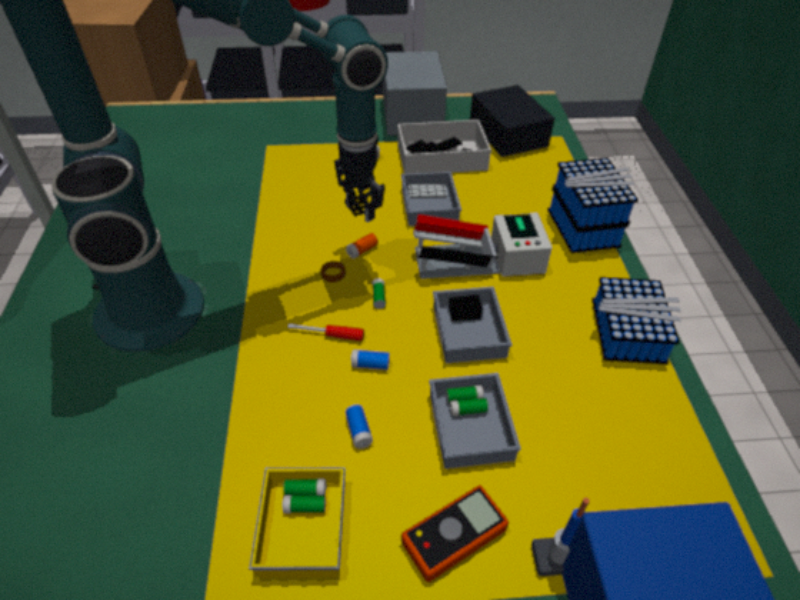

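The gripper stands above the orange cell at (362,245). Descend, grip and lift.

Emit:
move_arm([
  [1,-2,50,0,65],
  [1,-2,80,0,65],
  [1,-2,98,0,65],
  [1,-2,98,0,65],
  [1,-2,98,0,65],
  [1,-2,98,0,30],
  [1,-2,98,0,20],
  [1,-2,98,0,20],
  [1,-2,98,0,20],
  [1,-2,98,0,20],
  [1,-2,98,0,20],
  [1,-2,98,0,20],
  [1,-2,98,0,20],
], newtons=40)

```text
time: 3.05
tool_pos: [0.4384, 0.152, 0.0056]
tcp_rot: [-0.984, 2.979, 0.0]
wrist_force: [-1.2, 0.9, 6.6]
width: 0.358
```

```bash
python3 go.py .582 .1057 .16 1.6
python3 - <<'E'
from h import *
c=get("side"); cv2.imwrite("pics/s2.png",cv2.resize(c["pixels"][130:210,210:310,::-1],(750,600)))
E
```

```text
t3.0 pos [0.4384 0.152  0.0056] psi 126.6 q6 -111 w 0.358 F [-1.2  0.9  6.6] | shift [ -88.4 -122.9 -153.9] turn 125.0 tilt 0.2
```

View pics/s2.png

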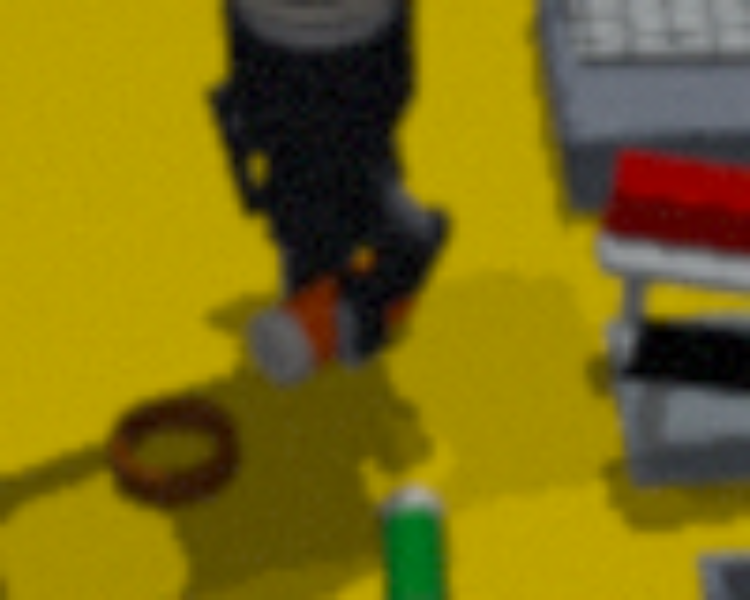

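Emit:
move_arm([
  [0,0,-50,0,20],
  [0,0,-100,0,20],
  [0,0,-150,0,20],
  [-20,-30,-155,9,20],
  [-40,-60,-155,17,20],
  [-60,-90,-155,26,20],
  [-88,-122,-155,34,20],
  [-88,-122,-155,43,20],
  [-88,-122,-155,51,20],
  [-88,-122,-155,60,20],
  [-88,-122,-155,68,20],
  [-88,-122,-155,77,20],
  [-88,-122,-155,85,20],
  [-88,-122,-155,94,20],
  [-88,-122,-155,102,20],
  [-88,-122,-155,111,20],
  [-88,-122,-155,119,20],
  [-88,-122,-155,125,20],
  [-88,-122,-155,125,20],
  [-88,-122,-155,125,20],
])

```text
time: 5.1
tool_pos: [0.5797, 0.1056, 0.1588]
tcp_rot: [2.187, 2.254, 0.001]
wrist_force: [-0.1, -0.6, -2.3]
width: 0.358
```

```bash
cat > held.py <<'E'
from h import *
import sys
# cell visible pts by colour hue range + white neighbours within box around tool
from workcell import bot
s=bot.read_state(); tp=s["tool_pos"]
tag=sys.argv[1]; lo,hi=int(sys.argv[2]),int(sys.argv[3])
for n in("top","side"):
    c=get(n); P=cloud(c); hsv=cv2.cvtColor(c["pixels"],cv2.COLOR_RGB2HSV)
    box=(np.linalg.norm(P[...,:2]-tp[:2],axis=2)<.06)&(P[...,2]>tp[2]-.012)&(P[...,2]<tp[2]+.036)
    m=box&(hsv[...,0]>=lo)&(hsv[...,0]<=hi)&(hsv[...,1]>140)&(hsv[...,2]>30); w=box&(hsv[...,1]<90)&(hsv[...,2]>70)
    for nm,k in(("wrap",m),("white",w)):
        if k.sum()>5: p=P[k]; print(n,nm,k.sum(),"x %.4f..%.4f y %.4f..%.4f z %.4f..%.4f"%tuple(np.percentile(p,[2,98],axis=0).T.ravel()))
    u,v=proj(c,[tp])[0]; u=int(np.clip(u,60,499));v=int(np.clip(v,50,369))
    cv2.imwrite(f"pics/{tag}_{n}.png",cv2.resize(cv2.convertScaleAbs(c["pixels"][v-50:v+50,u-60:u+60,::-1],alpha=1.6 if n=="top" else 1.1),(720,600)))
E
python3 go.py .582 .1057 .16 1.6; python3 held.py o1 5 16
```

```text
t5.1 pos [0.5797 0.1056 0.1588] psi 1.7 q6 6 w 0.358 F [-0.1 -0.6 -2.3] | shift [ 0.   2.3 -1.2] turn 0.1 tilt 0.0
top wrap 157 x 0.5643..0.5921 y 0.0726..0.0952 z 0.1732..0.1864
top white 19 x 0.5628..0.5924 y 0.0716..0.0871 z 0.1551..0.1733
side wrap 121 x 0.5658..0.5933 y 0.0719..0.1254 z 0.1737..0.1867
side white 81 x 0.5635..0.6008 y 0.0690..0.1391 z 0.1568..0.1857
```

View pics/o1_top.png

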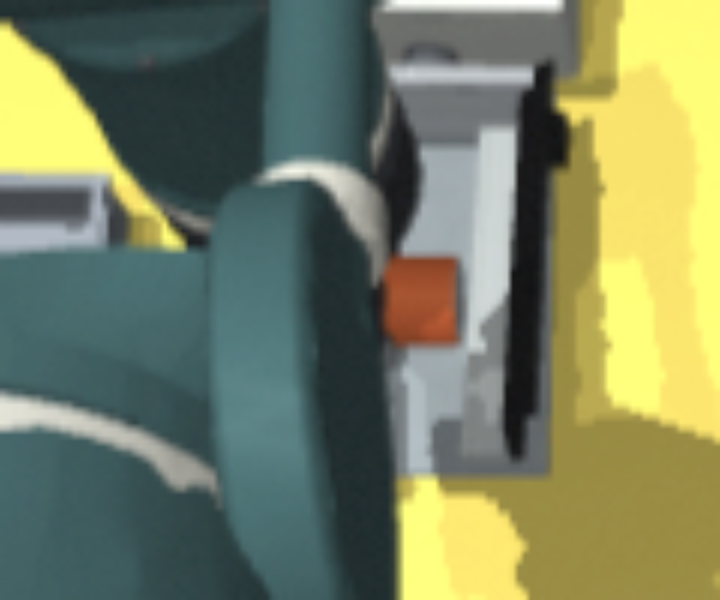

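View pics/o1_side.png

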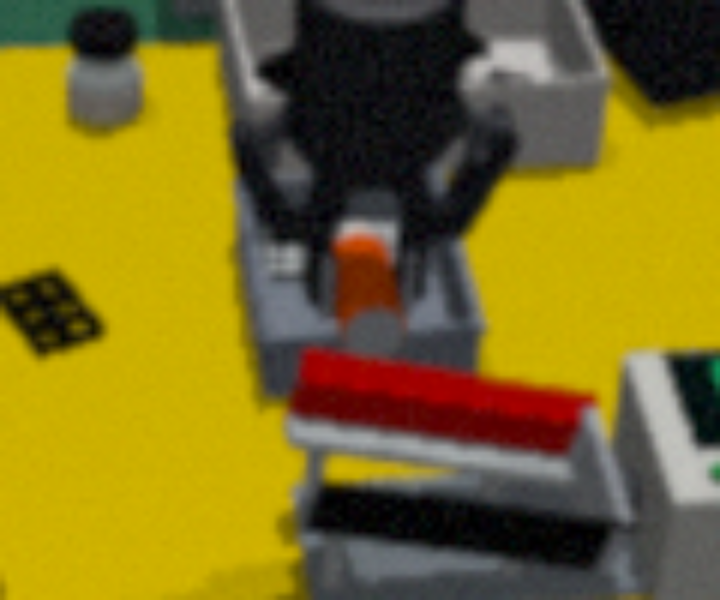

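Held cell: white end towards the red wall, centre at about (0.578, 0.105, 0.171), i.e. 12 mm above the TCP. I'll lower it to the rails.

Emit:
move_arm([
  [0,2,40,0,20],
  [0,2,75,0,20],
  [0,2,90,0,20],
  [0,2,96,0,20],
  [0,2,100,0,20],
  [0,2,100,0,20],
  [0,2,100,0,20],
])

```text
time: 5.9
tool_pos: [0.5833, 0.1059, 0.06]
tcp_rot: [2.189, 2.251, 0.004]
wrist_force: [-0.5, 0.2, -1.9]
width: 0.354
```

```bash
python3 go.py .584 .1058 .057 1.6; python3 held.py o2 5 16
```

```text
t5.9 pos [0.5833 0.1059 0.06  ] psi 1.6 q6 6 w 0.354 F [-0.5  0.2 -1.9] | shift [-0.2  0.7  3. ] turn -0.0 tilt 0.2
top wrap 103 x 0.5683..0.5955 y 0.0740..0.0925 z 0.0748..0.0872
top white 70 x 0.5516..0.6057 y 0.0687..0.0840 z 0.0486..0.0709
side wrap 116 x 0.5694..0.5985 y 0.0731..0.1292 z 0.0722..0.0883
side white 42 x 0.5494..0.6048 y 0.0709..0.1421 z 0.0573..0.0866
```

View pics/o2_side.png

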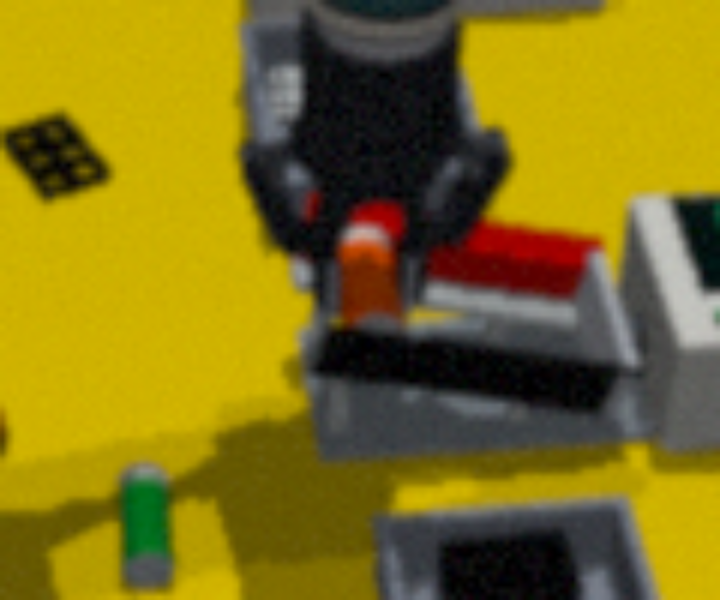

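Emit:
move_arm([
  [0,1,2,0,20],
  [0,1,3,0,20],
  [0,1,3,0,20],
  [0,1,3,0,20],
])

```text
time: 6.4
tool_pos: [0.584, 0.106, 0.0589]
tcp_rot: [2.189, 2.251, 0.003]
wrist_force: [-4.8, -0.4, 14.5]
width: 0.359
```

Emit:
move_arm([
  [0,0,0,0,38],
  [0,0,0,0,40],
  [0,0,0,0,43],
  [0,0,0,0,46],
  [0,0,0,0,50],
  [0,0,0,0,55],
  [0,0,0,0,60],
  [0,0,0,0,60],
  [0,0,-10,0,60],
  [0,0,-20,0,60],
  [0,0,-30,0,60],
  [0,0,-40,0,60],
  [0,0,-60,0,60],
  [0,0,-100,0,60],
  [0,0,-100,0,60],
])

```text
time: 7.9
tool_pos: [0.5871, 0.1063, 0.1627]
tcp_rot: [2.186, 2.247, 0.015]
wrist_force: [0.7, -0.0, 0.1]
width: 0.6
```

```bash
python3 go.py .4395 -.171 .15 79.7
python3 - <<'E'
from h import *
c=get("side"); cv2.imwrite("pics/s3.png",cv2.resize(c["pixels"][140:220,270:390,::-1],(800,533)))
E
```

```text
t7.9 pos [0.5871 0.1063 0.1627] psi 1.6 q6 6 w 0.600 F [ 0.7 -0.   0.1] | shift [-273.2 -155.3   10.5] turn -78.1 tilt 0.7
```

View pics/s3.png

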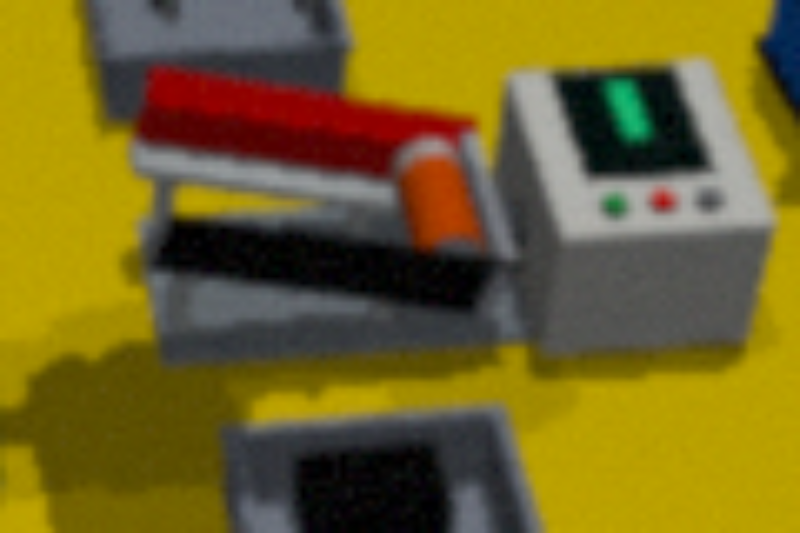

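The orange cell rests at the stop with its white end at the red wall. Next is blue a.

Emit:
move_arm([
  [-273,-155,10,-9,60],
  [-273,-155,10,-17,60],
  [-273,-155,10,-26,60],
  [-273,-155,10,-34,60],
  [-273,-155,10,-43,60],
  [-273,-155,10,-51,60],
  [-273,-155,10,-60,60],
  [-273,-155,10,-69,60],
  [-273,-155,10,-78,60],
  [-273,-155,10,-78,60],
  [-273,-155,60,-78,60],
  [-273,-155,90,-78,60],
  [-273,-155,90,-78,60],
  [-273,-155,90,-78,60],
])

```text
time: 9.35
tool_pos: [0.4345, -0.1711, 0.065]
tcp_rot: [-0.285, -3.127, -0.001]
wrist_force: [0.1, 0.1, 0.3]
width: 0.601
```

```bash
python3 go.py .4395 -.171 .004 79.7
```

```text
t9.3 pos [ 0.4345 -0.1711  0.065 ] psi 79.6 q6 -104 w 0.601 F [0.1 0.1 0.3] | shift [-5.  1. 61.] turn -0.1 tilt 0.1
```

Emit:
move_arm([
  [-5,1,0,0,60],
  [-5,1,30,0,60],
  [-5,1,50,0,60],
  [-5,1,61,0,60],
  [-5,1,61,0,60],
  [-5,1,61,0,60],
  [-5,1,61,0,30],
  [-5,1,61,0,20],
  [-5,1,61,0,20],
  [-5,1,61,0,20],
  [-5,1,61,0,20],
  [-5,1,61,0,20],
  [-5,1,61,0,20],
], newtons=40)

```text
time: 10.65
tool_pos: [0.4417, -0.1719, 0.0058]
tcp_rot: [0.285, 3.126, -0.001]
wrist_force: [-0.8, 0.7, 5.7]
width: 0.359
```

```bash
python3 go.py .583 .1058 .16 1.6
python3 - <<'E'
from h import *
c=get("side"); cv2.imwrite("pics/s4.png",cv2.resize(c["pixels"][200:290,200:320,::-1],(800,600)))
E
```

```text
t10.7 pos [ 0.4417 -0.1719  0.0058] psi 79.6 q6 -104 w 0.359 F [-0.8  0.7  5.7] | shift [ -89.1  298.6 -154.1] turn 78.0 tilt 0.2
```

View pics/s4.png

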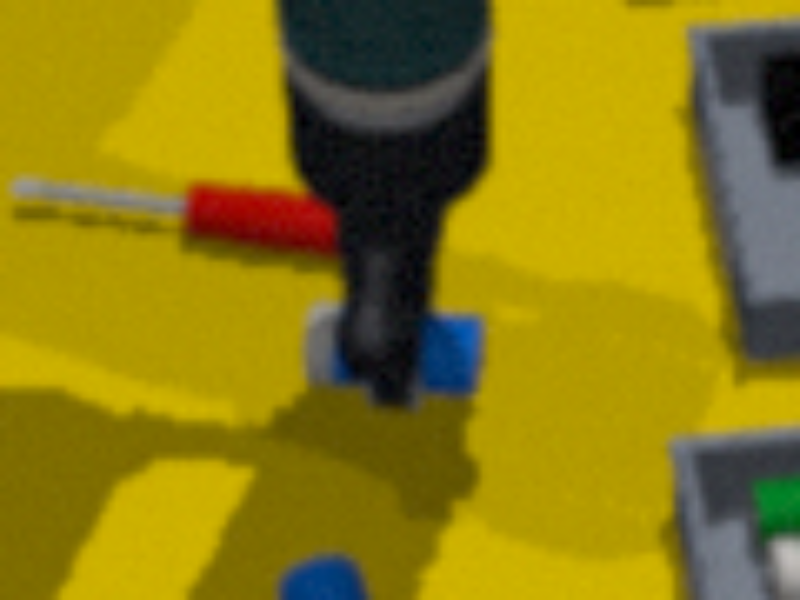

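Emit:
move_arm([
  [0,0,-50,0,20],
  [0,0,-100,0,20],
  [0,0,-155,0,20],
  [-89,299,-155,9,20],
  [-89,299,-155,17,20],
  [-89,299,-155,26,20],
  [-89,299,-155,34,20],
  [-89,299,-155,43,20],
  [-89,299,-155,51,20],
  [-89,299,-155,60,20],
  [-89,299,-155,69,20],
  [-89,299,-155,78,20],
  [-89,299,-155,78,20],
  [-89,299,-155,78,20],
  [-89,299,-155,78,20],
])

```text
time: 12.2
tool_pos: [0.5817, 0.1065, 0.1592]
tcp_rot: [-2.188, -2.254, 0.0]
wrist_force: [0.9, 0.1, -1.4]
width: 0.359
```

```bash
python3 go.py .584 .1058 .061 1.6; python3 held.py a1 100 120
```

```text
t12.2 pos [0.5817 0.1065 0.1592] psi 1.7 q6 6 w 0.359 F [ 0.9  0.1 -1.4] | shift [-0.8  2.3 98.2] turn 0.1 tilt 0.0
top wrap 146 x 0.5665..0.5938 y 0.0746..0.0956 z 0.1739..0.1860
top white 12 x 0.5655..0.5941 y 0.0737..0.0848 z 0.1543..0.1747
side wrap 113 x 0.5681..0.5955 y 0.0751..0.1267 z 0.1733..0.1866
side white 94 x 0.5529..0.6038 y 0.0708..0.1409 z 0.1556..0.1862
```

View pics/a1_side.png

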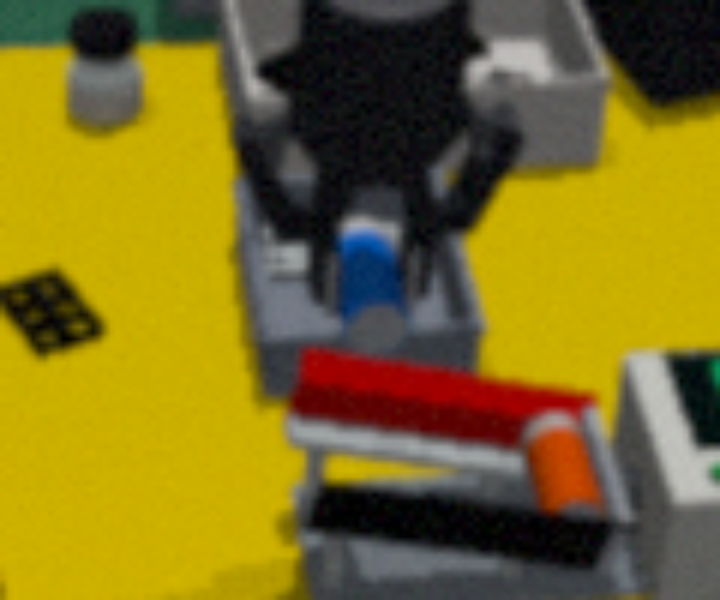

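Emit:
move_arm([
  [-2,1,40,0,20],
  [-2,1,70,0,20],
  [-2,1,85,0,20],
  [-2,1,93,0,20],
  [-2,1,97,0,20],
  [-2,1,99,0,20],
  [-2,1,100,0,20],
  [-2,1,100,0,20],
])

```text
time: 13.1
tool_pos: [0.5839, 0.1048, 0.0604]
tcp_rot: [2.19, 2.251, 0.002]
wrist_force: [0.5, 0.2, -1.0]
width: 0.359
```

```bash
python3 go.py .584 .1058 .061 1.6; python3 held.py a2 100 120
```

```text
t13.1 pos [0.5839 0.1048 0.0604] psi 1.6 q6 6 w 0.359 F [ 0.5  0.2 -1. ] | shift [ 1.   0.1 -0.6] turn -0.0 tilt 0.1
top wrap 93 x 0.5692..0.5947 y 0.0740..0.0908 z 0.0760..0.0872
top white 64 x 0.5516..0.5930 y 0.0690..0.0841 z 0.0507..0.0762
side wrap 114 x 0.5697..0.5977 y 0.0731..0.1292 z 0.0755..0.0896
side white 50 x 0.5493..0.6107 y 0.0699..0.1420 z 0.0581..0.0861
```

View pics/a2_side.png

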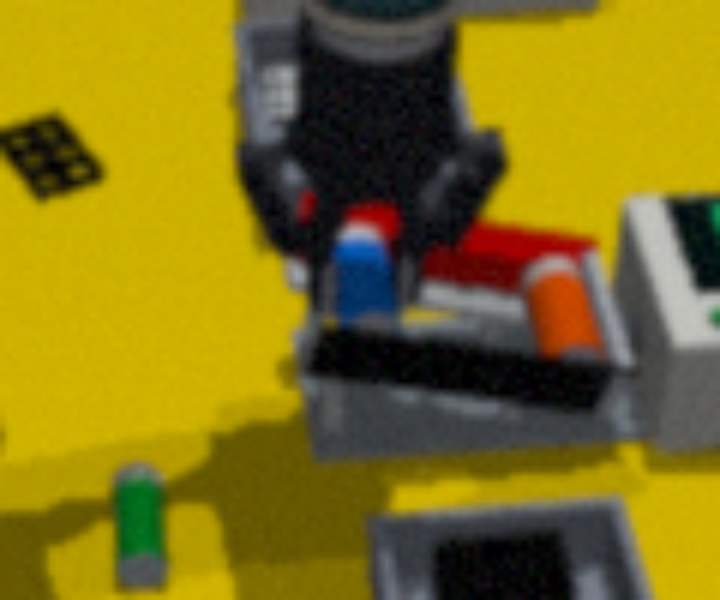

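Emit:
move_arm([
  [0,0,1,0,20],
  [0,0,1,0,20],
  [0,0,1,0,38],
  [0,0,1,0,40],
  [0,0,1,0,43],
  [0,0,1,0,46],
  [0,0,1,0,50],
  [0,0,1,0,55],
  [0,0,1,0,60],
  [0,0,1,0,60],
  [0,0,-10,0,60],
  [0,0,-20,0,60],
  [0,0,-30,0,60],
  [0,0,-40,0,60],
  [0,0,-60,0,60],
  [0,0,-100,0,60],
  [0,0,-100,0,60],
])

```text
time: 14.9
tool_pos: [0.5874, 0.1052, 0.1667]
tcp_rot: [2.186, 2.247, 0.015]
wrist_force: [1.4, 0.5, 0.8]
width: 0.6
```

```bash
python3 go.py .4135 -.312 .15 -167.6
python3 - <<'E'
from h import *
c=get("side"); cv2.imwrite("pics/s5.png",cv2.resize(c["pixels"][140:220,270:390,::-1],(800,533)))
E
```

```text
t14.9 pos [0.5874 0.1052 0.1667] psi 1.6 q6 6 w 0.600 F [1.4 0.5 0.8] | shift [-412.3 -185.5   14. ] turn 169.2 tilt 0.7
```

View pics/s5.png

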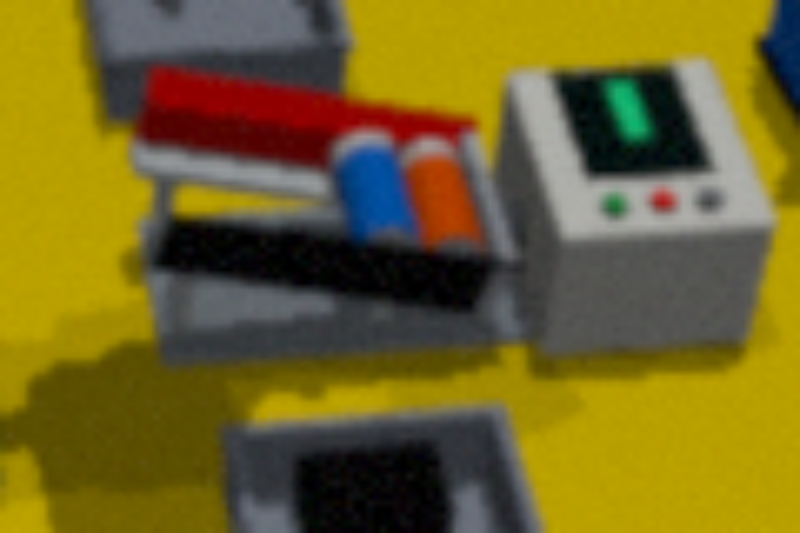

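Blue a lies behind the orange cell, white end at the red wall. Now blue b, turning +169.

Emit:
move_arm([
  [-412,-185,10,9,60],
  [-412,-185,10,17,60],
  [-412,-185,10,26,60],
  [-412,-185,10,34,60],
  [-412,-185,10,43,60],
  [-412,-185,10,51,60],
  [-412,-185,10,60,60],
  [-412,-185,10,69,60],
  [-412,-185,10,77,60],
  [-412,-185,10,86,60],
  [-412,-185,10,94,60],
  [-412,-185,10,103,60],
  [-412,-185,10,111,60],
  [-412,-185,10,120,60],
  [-412,-185,10,128,60],
  [-412,-185,20,137,60],
  [-412,-185,40,145,60],
  [-412,-185,60,154,60],
  [-412,-185,70,162,60],
  [-412,-185,80,169,60],
])

```text
time: 16.95
tool_pos: [0.4084, -0.3115, 0.0778]
tcp_rot: [-2.446, 1.971, 0.004]
wrist_force: [0.4, -0.7, 0.4]
width: 0.599
```

```bash
python3 go.py .4135 -.312 .004 -167.6
```

```text
t16.9 pos [ 0.4084 -0.3115  0.0778] psi -167.7 q6 128 w 0.599 F [ 0.4 -0.7  0.4] | shift [ 1.7 -4.9 73.8] turn -0.1 tilt 0.1
```

Emit:
move_arm([
  [2,-4,10,0,60],
  [2,-4,40,0,60],
  [2,-4,60,0,60],
  [2,-4,73,0,60],
  [2,-4,73,0,60],
  [2,-4,73,0,60],
  [2,-4,73,0,30],
  [2,-4,73,0,20],
  [2,-4,73,0,20],
  [2,-4,73,0,20],
  [2,-4,73,0,20],
  [2,-4,73,0,20],
  [2,-4,73,0,20],
], newtons=40)

```text
time: 18.25
tool_pos: [0.4149, -0.3143, 0.0078]
tcp_rot: [-2.451, 1.965, -0.005]
wrist_force: [-0.1, 0.3, 6.3]
width: 0.357
```

```bash
python3 go.py .583 .1050 .16 1.6
python3 - <<'E'
from h import *
c=get("side"); cv2.imwrite("pics/s6.png",cv2.resize(c["pixels"][240:330,190:310,::-1],(800,600)))
E
```

```text
t18.2 pos [ 0.4149 -0.3143  0.0078] psi -167.4 q6 128 w 0.357 F [-0.1  0.3  6.3] | shift [-372.3 -255.7 -152.6] turn -169.0 tilt 0.2
```

View pics/s6.png

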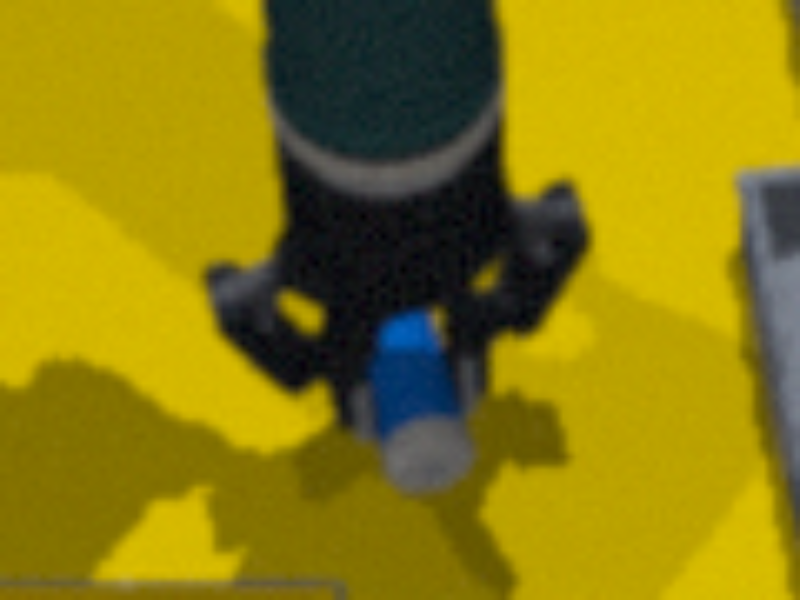

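Emit:
move_arm([
  [0,0,-50,0,20],
  [0,0,-100,0,20],
  [0,0,-153,0,20],
  [-100,-70,-153,-9,20],
  [-372,-255,-153,-17,20],
  [-372,-255,-153,-26,20],
  [-372,-255,-153,-34,20],
  [-372,-255,-153,-43,20],
  [-372,-255,-153,-51,20],
  [-372,-255,-153,-60,20],
  [-372,-255,-153,-69,20],
  [-372,-255,-153,-77,20],
  [-372,-255,-153,-86,20],
  [-372,-255,-153,-94,20],
  [-372,-255,-153,-103,20],
  [-372,-255,-153,-111,20],
  [-372,-255,-153,-120,20],
  [-372,-255,-153,-128,20],
  [-372,-255,-153,-128,20],
  [-372,-255,-153,-128,20],
])

```text
time: 20.3
tool_pos: [0.5813, 0.1051, 0.159]
tcp_rot: [-2.843, -1.337, 0.001]
wrist_force: [0.4, -0.6, -1.0]
width: 0.359
```

```bash
python3 go.py .584 .1055 .155 1.6
```

```text
t20.3 pos [0.5813 0.1051 0.159 ] psi -39.6 q6 47 w 0.359 F [ 0.4 -0.6 -1. ] | shift [2.  1.9 4. ] turn -41.2 tilt 0.0
```

Emit:
move_arm([
  [2,1,0,-9,20],
  [2,1,0,-17,20],
  [2,1,0,-26,20],
  [2,1,0,-34,20],
  [2,1,0,-41,20],
  [2,1,0,-41,20],
  [2,1,0,-41,20],
])

```text
time: 21.0
tool_pos: [0.5835, 0.1061, 0.1592]
tcp_rot: [-2.196, -2.247, 0.0]
wrist_force: [-0.5, 0.1, -1.1]
width: 0.354
```

```bash
python3 go.py .584 .1055 .061 1.6; python3 held.py b1 100 120
```

```text
t21.0 pos [0.5835 0.1061 0.1592] psi 1.3 q6 7 w 0.354 F [-0.5  0.1 -1.1] | shift [-0.6  0.5 98.2] turn -0.3 tilt 0.0
top wrap 183 x 0.5677..0.5942 y 0.0708..0.0960 z 0.1707..0.1839
top white 13 x 0.5666..0.5962 y 0.0683..0.0887 z 0.1612..0.1706
side wrap 122 x 0.5686..0.5981 y 0.0695..0.1202 z 0.1707..0.1856
side white 90 x 0.5631..0.6037 y 0.0665..0.1353 z 0.1559..0.1856
```

View pics/b1_side.png

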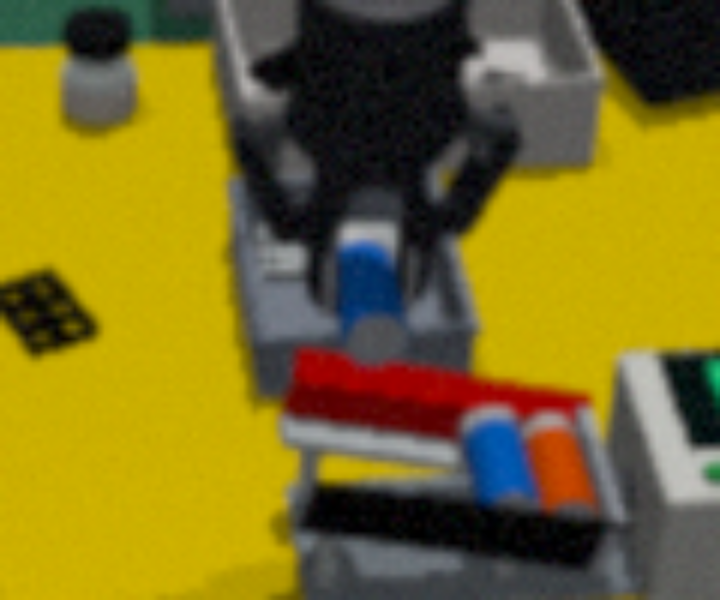

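Emit:
move_arm([
  [3,1,40,0,20],
  [3,1,70,0,20],
  [3,1,85,0,20],
  [3,1,92,0,20],
  [3,1,96,0,20],
  [3,1,96,0,20],
  [3,1,96,0,20],
])

```text
time: 21.8
tool_pos: [0.5859, 0.1093, 0.0648]
tcp_rot: [2.19, 2.25, 0.003]
wrist_force: [0.0, -0.7, -0.8]
width: 0.357
```

```bash
python3 go.py .584 .1088 .061 1.6; python3 held.py b2 100 120
```

```text
t21.8 pos [0.5859 0.1093 0.0648] psi 1.6 q6 7 w 0.357 F [ 0.  -0.7 -0.8] | shift [-0.4 -1.9  3.8] turn -0.0 tilt 0.1
top wrap 130 x 0.5709..0.5962 y 0.0740..0.0970 z 0.0772..0.0905
top white 65 x 0.5515..0.5825 y 0.0688..0.0840 z 0.0533..0.0832
side wrap 112 x 0.5723..0.6432 y 0.0722..0.1272 z 0.0554..0.0906
side white 67 x 0.5495..0.6060 y 0.0707..0.1440 z 0.0588..0.0891
```

View pics/b2_side.png

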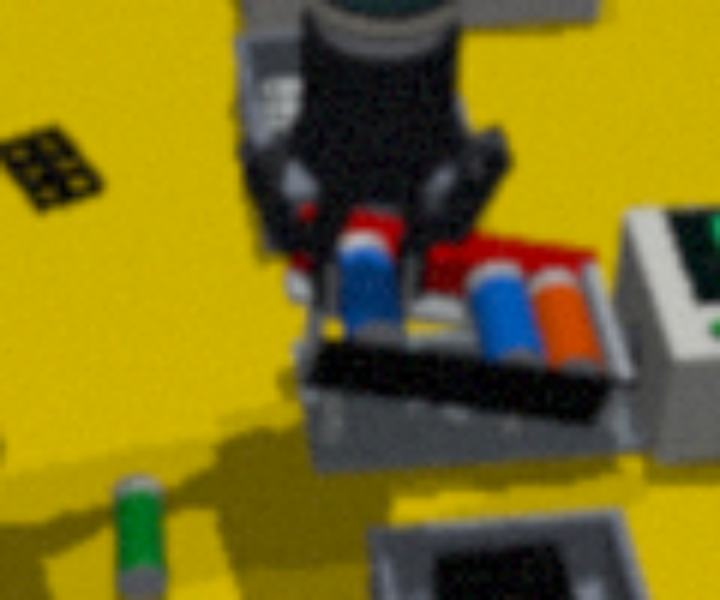

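Emit:
move_arm([
  [0,-1,2,0,20],
  [0,-1,4,0,20],
  [0,-1,4,0,20],
  [0,-1,4,0,38],
  [0,-1,4,0,40],
  [0,-1,4,0,43],
  [0,-1,4,0,46],
  [0,-1,4,0,50],
  [0,-1,4,0,55],
  [0,-1,4,0,60],
  [0,-1,4,0,60],
  [0,-1,-10,0,60],
  [0,-1,-20,0,60],
  [0,-1,-30,0,60],
  [0,-1,-40,0,60],
  [0,-1,-60,0,60],
  [0,-1,-100,0,60],
  [0,-1,-100,0,60],
])

```text
time: 23.7
tool_pos: [0.5879, 0.1098, 0.1706]
tcp_rot: [2.186, 2.247, 0.014]
wrist_force: [1.7, 0.4, 1.5]
width: 0.6
```

```bash
python3 go.py .464 .004 .15 -1
python3 - <<'E'
from h import *
c=get("side"); cv2.imwrite("pics/s7.png",cv2.resize(c["pixels"][140:220,270:390,::-1],(800,533)))
pickle.dump(c,open("side7.pkl","wb"))
E
```

```text
t23.7 pos [0.5879 0.1098 0.1706] psi 1.6 q6 7 w 0.600 F [1.7 0.4 1.5] | shift [-102.3 -127.    19. ] turn 2.6 tilt 0.7
```

View pics/s7.png

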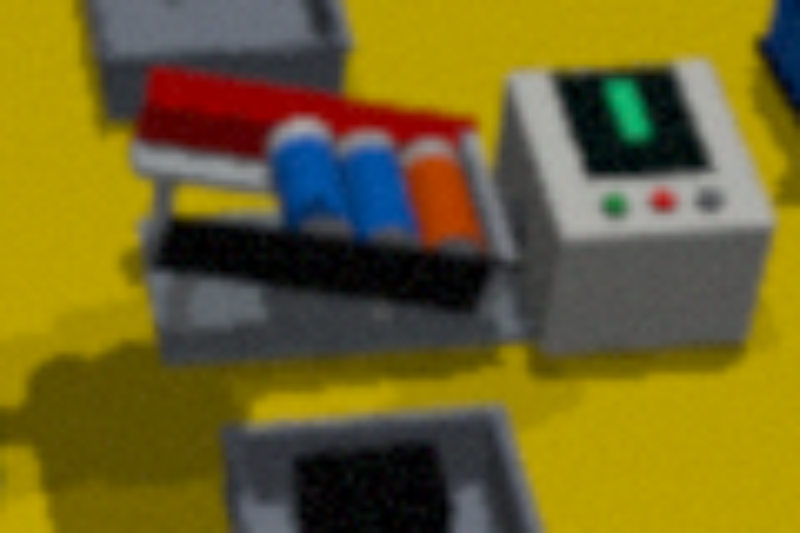

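All three cells are in the chute, white ends at the red wall. Now the green cell.

Emit:
move_arm([
  [-103,-128,10,2,55],
  [-103,-128,10,2,55],
  [-103,-128,10,2,55],
  [-103,-128,30,2,55],
  [-103,-128,60,2,55],
  [-103,-128,90,2,55],
  [-103,-128,100,2,55],
  [-103,-128,100,2,55],
  [-103,-128,100,2,55],
])

```text
time: 24.65
tool_pos: [0.459, 0.0027, 0.0639]
tcp_rot: [2.229, 2.213, 0.0]
wrist_force: [-0.1, 0.6, 0.5]
width: 0.551
```

```bash
python3 go.py .464 .0035 .003 -1
python3 - <<'E'
from h import *
c=get("side"); print(plane(c,[[265,204]],.013)); cv2.imwrite("pics/s8.png",cv2.resize(c["pixels"][150:240,210:330,::-1],(800,600)))
E
```

```text
t24.6 pos [0.459  0.0027 0.0639] psi -0.4 q6 -2 w 0.551 F [-0.1  0.6  0.5] | shift [ 0.8  4.9 60.9] turn 0.6 tilt 0.0
[[0.46509486 0.00890368 0.013     ]]
```

View pics/s8.png

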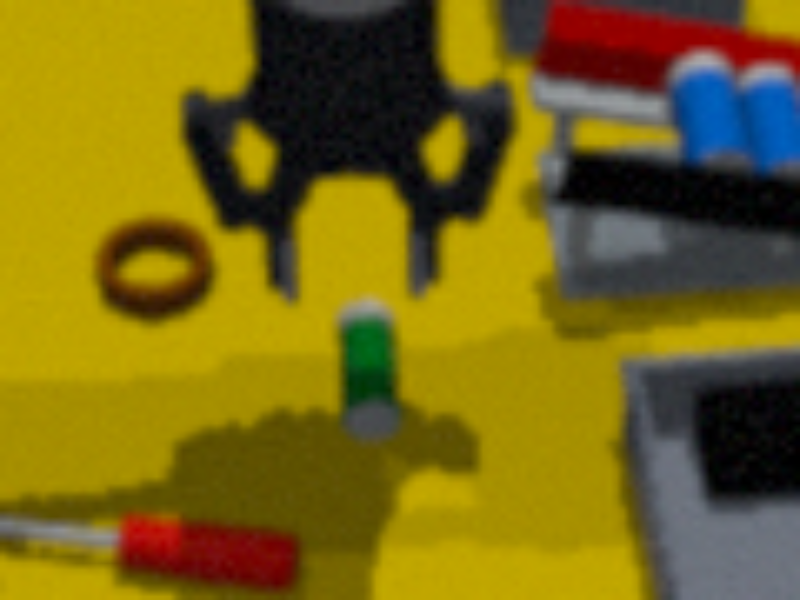

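Emit:
move_arm([
  [1,4,10,0,55],
  [1,4,35,0,55],
  [1,4,52,0,55],
  [1,4,60,0,55],
  [1,4,60,0,55],
  [1,4,60,0,55],
  [1,4,60,0,25],
  [1,4,60,0,10],
  [1,4,60,0,10],
  [1,4,60,0,10],
  [1,4,60,0,10],
  [1,4,60,0,10],
  [1,4,60,0,10],
], newtons=35)

```text
time: 26.0
tool_pos: [0.4637, 0.0036, 0.0044]
tcp_rot: [2.228, 2.212, 0.002]
wrist_force: [-1.4, 1.3, 6.5]
width: 0.287
```

Emit:
move_arm([
  [0,0,-50,0,10],
  [0,0,-100,0,10],
  [0,0,-130,0,10],
  [0,0,-130,0,10],
])

```text
time: 26.4
tool_pos: [0.4667, 0.0034, 0.1388]
tcp_rot: [2.224, 2.208, 0.012]
wrist_force: [1.4, 0.2, -0.5]
width: 0.289
```

```bash
python3 go.py .608 -.3435 .13 3; python3 held.py g1 55 75
```

```text
t26.4 pos [0.4667 0.0034 0.1388] psi -0.4 q6 -2 w 0.289 F [ 1.4  0.2 -0.5] | shift [-345.9  143.8   10.5] turn -3.4 tilt 0.6
side wrap 100 x 0.4531..0.4757 y -0.0244..0.0224 z 0.1491..0.1598
side white 59 x 0.4547..0.4764 y -0.0289..0.0356 z 0.1350..0.1588
```

View pics/g1_side.png

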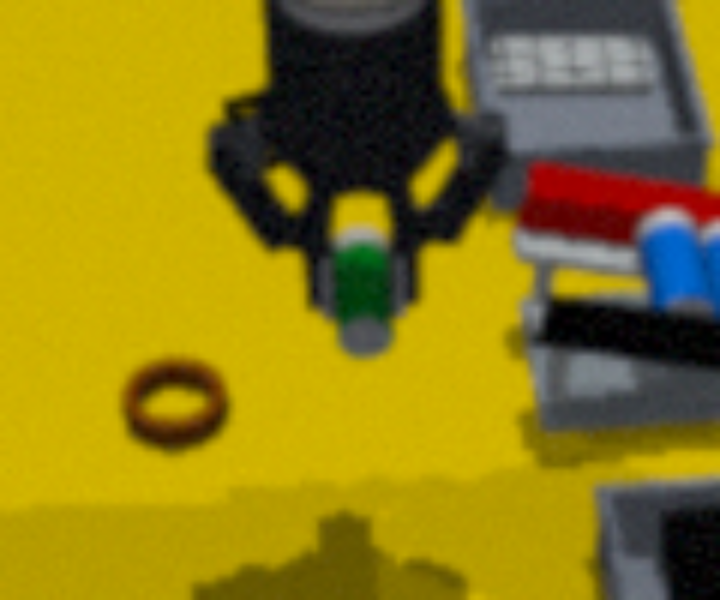

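Emit:
move_arm([
  [-346,144,8,-3,10],
  [-346,144,8,-3,10],
  [-346,144,8,-3,10],
  [-346,144,8,-3,10],
  [-346,144,8,-3,10],
  [-346,144,8,-3,10],
  [-346,144,8,-3,10],
  [-346,144,8,-3,10],
  [-346,144,8,-3,10],
  [-346,144,8,-3,10],
  [-346,144,8,-3,10],
])

```text
time: 27.6
tool_pos: [0.6024, -0.3417, 0.123]
tcp_rot: [-2.168, -2.268, 0.001]
wrist_force: [-0.7, 0.0, -1.3]
width: 0.289
```

```bash
python3 go.py .608 -.3435 .011 3; python3 held.py g2 55 75
```

```text
t27.6 pos [ 0.6024 -0.3417  0.123 ] psi 2.6 q6 -34 w 0.289 F [-0.7  0.  -1.3] | shift [ -2.3   5.9 112. ] turn -0.4 tilt 0.2
top wrap 81 x 0.5912..0.6118 y -0.3421..-0.3211 z 0.1354..0.1457
top white 88 x 0.5875..0.6110 y -0.3195..-0.3070 z 0.1209..0.1452
side wrap 172 x 0.5769..0.6130 y -0.3694..-0.3253 z 0.1339..0.1467
side white 83 x 0.5852..0.6209 y -0.3726..-0.3145 z 0.1216..0.1540
```

View pics/g2_side.png

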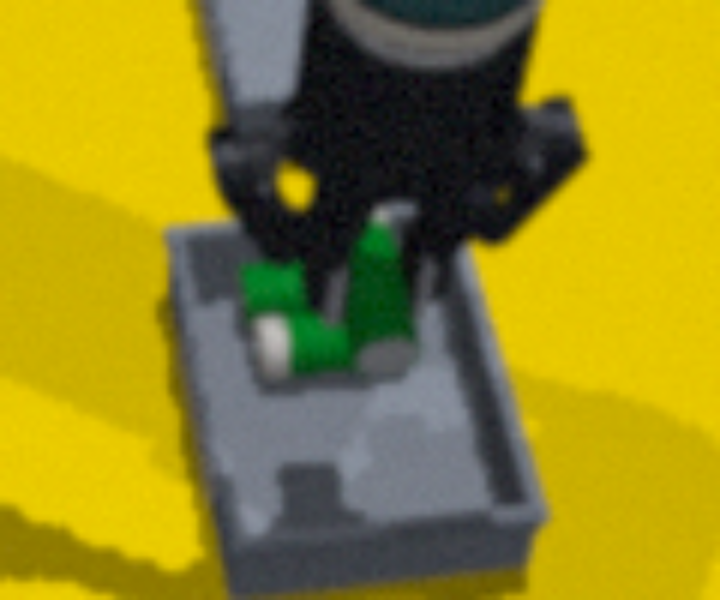

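Emit:
move_arm([
  [-3,5,40,0,10],
  [-3,5,75,0,10],
  [-3,5,95,0,10],
  [-3,5,105,0,10],
  [-3,5,109,0,10],
  [-3,5,109,0,10],
  [-3,5,109,0,10],
])

```text
time: 28.4
tool_pos: [0.6103, -0.3467, 0.0182]
tcp_rot: [2.168, 2.269, 0.001]
wrist_force: [-0.0, 0.2, -0.9]
width: 0.292
```

```bash
python3 go.py .608 -.3435 .010 3; python3 held.py g3 55 75
```

```text
t28.4 pos [ 0.6103 -0.3467  0.0182] psi 2.6 q6 -34 w 0.292 F [-0.   0.2 -0.9] | shift [ 3.4 -2.2  8.2] turn -0.4 tilt 0.2
top wrap 94 x 0.5910..0.6272 y -0.3431..-0.2873 z 0.0249..0.0397
top white 131 x 0.5515..0.6677 y -0.3442..-0.2949 z 0.0064..0.0425
side wrap 149 x 0.5922..0.6213 y -0.3743..-0.2998 z 0.0212..0.0413
side white 188 x 0.5520..0.6683 y -0.3929..-0.2989 z 0.0063..0.0459
```

View pics/g3_side.png

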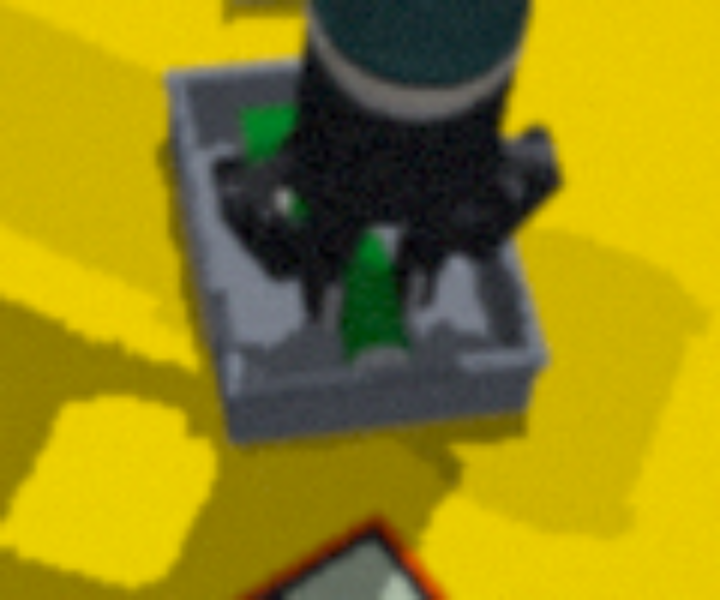

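Emit:
move_arm([
  [2,-1,4,0,10],
  [2,-1,7,0,10],
  [2,-1,8,0,10],
  [2,-1,8,0,10],
  [2,-1,8,0,10],
])

```text
time: 29.0
tool_pos: [0.6078, -0.3441, 0.0085]
tcp_rot: [-2.171, -2.27, 0.0]
wrist_force: [-1.1, 2.0, 3.2]
width: 0.289
```

```bash
python3 go.py .608 -.3435 .010 3
```

```text
t29.0 pos [ 0.6078 -0.3441  0.0085] psi 2.6 q6 -34 w 0.289 F [-1.1  2.   3.2] | shift [ 0.6  0.2 -1.5] turn -0.4 tilt 0.0
```

Touching the floor lightly (3 N). Release, rise, then look at the cell holder.

Emit:
move_arm([
  [0,0,0,0,33],
  [0,0,0,0,40],
  [0,0,0,0,45],
  [0,0,0,0,45],
  [0,0,-20,0,45],
  [0,0,-50,0,45],
  [0,0,-100,0,45],
  [0,0,-150,0,45],
  [0,0,-150,0,45],
])

```text
time: 29.9
tool_pos: [0.6132, -0.3475, 0.169]
tcp_rot: [2.159, 2.259, 0.006]
wrist_force: [1.5, -1.0, 1.0]
width: 0.453
```

```bash
python3 - <<'E'
from h import *
for n in ("top","side"):
    c=get(n); P=cloud(c)
    u,v=proj(c,[.4265,.312,.01])[0].astype(int); im=c["pixels"][v-40:v+40,u-50:u+50]
    g=c["pixels"].max(2)
    m=np.zeros_like(g); m[v-35:v+35,u-40:u+40]=(g[v-35:v+35,u-40:u+40]<(45 if n=="top" else 60))
    m=cv2.morphologyEx(m,cv2.MORPH_CLOSE,np.ones((9,9),np.uint8))
    nn,l,st,ce=cv2.connectedComponentsWithStats(m); i=1+np.argmax(st[1:,4])
    ys,xs=np.where(l==i); W=plane(c,np.c_[xs,ys],.010)
    r=cv2.minAreaRect((W[:,:2]*1000).astype(np.float32)); print(n,st[i,4],ce[i],r)
    cv2.imwrite(f"pics/sp_{n}.png",cv2.resize(cv2.convertScaleAbs(im[:,:,::-1],alpha=1.6 if n=="top" else 1),(700,560)))
c=get("side"); cv2.imwrite("pics/s9.png",cv2.resize(c["pixels"][200:330,270:400,::-1],(600,600)))
E
python3 go.py .4265 .3125 .15 22
```

```text
top 425 [115.73411765 235.96235294] ((427.2450866699219, 310.6211242675781), (39.59502029418945, 61.25749969482422), 23.707242965698242)
side 129 [249.55813953 143.72093023] ((427.853759765625, 306.1268310546875), (39.256954193115234, 61.794891357421875), 23.226341247558594)
t30.1 pos [ 0.608  -0.3443  0.1587] psi 2.6 q6 -34 w 0.448 F [-0.7  0.3 -0.5] | shift [ 664.3 -151.8    8.3] turn -19.4 tilt 0.1
```

View pics/sp_top.png

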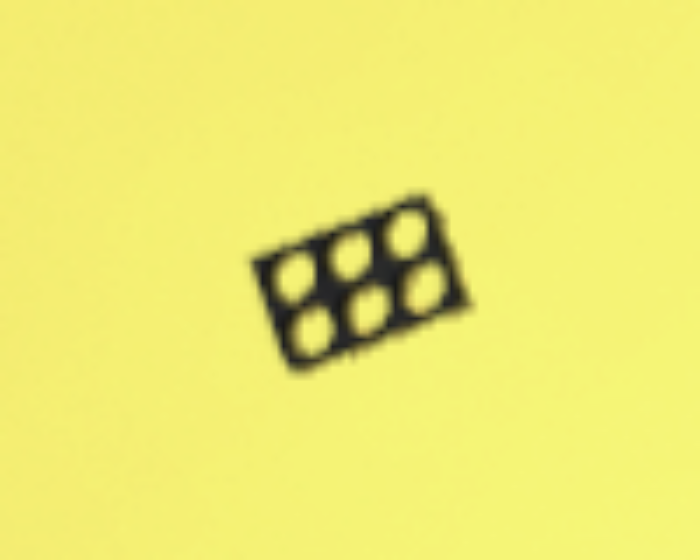

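View pics/s9.png

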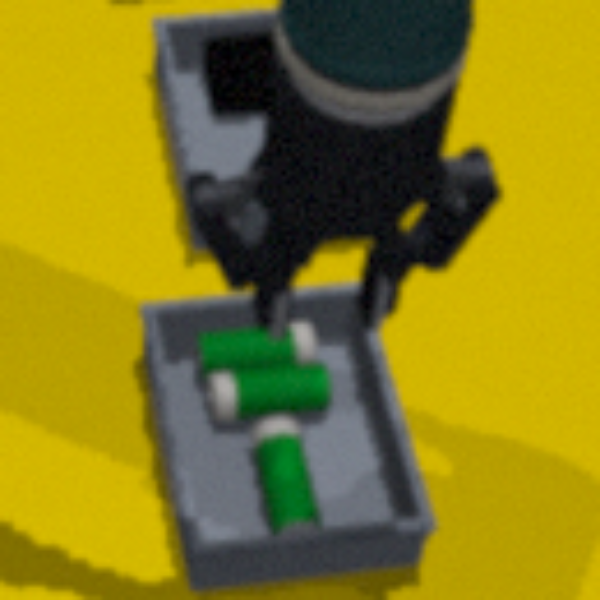

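The green cell lies flat in the free part of its bin. The loose holder is at (0.427, 0.311) with its short axis at 23.5 deg. Move there.

Emit:
move_arm([
  [663,-150,0,-21,70],
  [663,-150,0,-21,70],
  [663,-150,0,-21,70],
  [663,-150,0,-21,70],
  [663,-150,0,-21,70],
  [663,-150,0,-21,70],
  [663,-150,0,-21,70],
  [663,-150,0,-21,70],
  [663,-150,0,-21,70],
  [663,-150,0,-21,70],
  [663,-150,0,-21,70],
  [663,-150,0,-21,70],
  [663,-150,0,-21,70],
  [663,-150,0,-21,70],
  [663,-150,0,-21,70],
  [663,-150,50,-21,70],
  [663,-150,100,-21,70],
  [663,-150,110,-21,70],
  [663,-150,110,-21,70],
  [663,-150,110,-21,70],
])

```text
time: 32.05
tool_pos: [0.4292, 0.3113, 0.0493]
tcp_rot: [1.721, 2.627, 0.001]
wrist_force: [0.8, 1.0, 1.3]
width: 0.699
```

```bash
python3 go.py .427 .311 .001 23.5
```

```text
t32.0 pos [0.4292 0.3113 0.0493] psi 23.5 q6 10 w 0.699 F [0.8 1.  1.3] | shift [ 0.6 -2.2 48.3] turn 0.0 tilt 0.1
```

Emit:
move_arm([
  [0,-2,25,0,70],
  [0,-2,40,0,70],
  [0,-2,47,0,70],
  [0,-2,47,0,70],
  [0,-2,47,0,70],
  [0,-2,47,0,55],
  [0,-2,47,0,40],
  [0,-2,47,0,30],
  [0,-2,47,0,30],
  [0,-2,47,0,30],
  [0,-2,47,0,30],
  [0,-2,47,0,30],
], newtons=25)

```text
time: 33.25
tool_pos: [0.4273, 0.3111, 0.0024]
tcp_rot: [1.72, 2.628, 0.003]
wrist_force: [-0.4, 0.1, 6.1]
width: 0.47
```

```bash
python3 go.py .427 .311 .001 23.5;  python3 - <<'E'
from h import *
c=get("side"); cv2.imwrite("pics/s10.png",cv2.resize(c["pixels"][100:180,200:310,::-1],(800,582)))
E
```

```text
t33.2 pos [0.4273 0.3111 0.0024] psi 23.6 q6 10 w 0.470 F [-0.4  0.1  6.1] | shift [ 0.  -0.3  1.4] turn 0.1 tilt 0.1
```

View pics/s10.png

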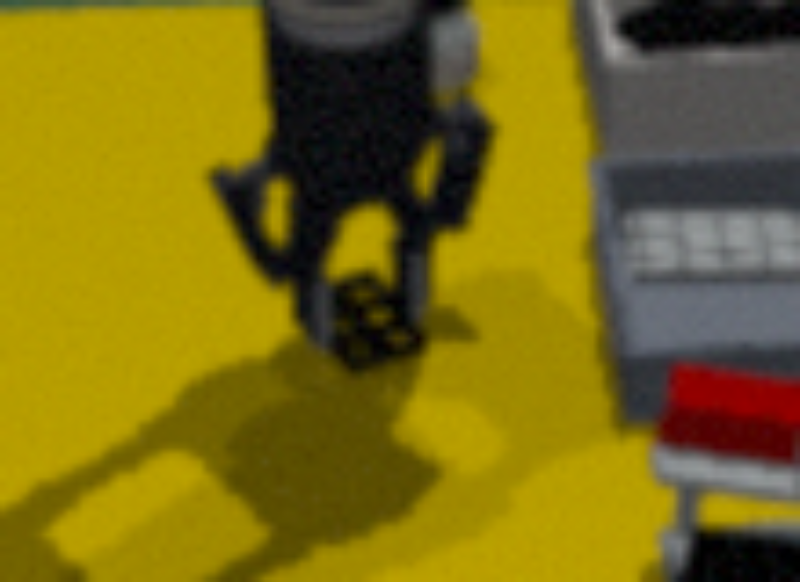

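Emit:
move_arm([
  [0,0,-50,0,30],
  [0,0,-100,0,30],
  [0,0,-150,0,30],
  [0,0,-170,0,30],
  [0,0,-170,0,30],
])

```text
time: 33.8
tool_pos: [0.4291, 0.3123, 0.1763]
tcp_rot: [1.719, 2.625, 0.013]
wrist_force: [-0.4, 0.6, 0.6]
width: 0.468
```

```bash
python3 go.py .634 -.1275 .172 2;  python3 - <<'E'
from h import *
c=get("side"); cv2.imwrite("pics/s11.png",cv2.resize(c["pixels"][50:180,200:330,::-1],(600,600)))
E
```

```text
t33.8 pos [0.4291 0.3123 0.1763] psi 23.6 q6 10 w 0.468 F [-0.4  0.6  0.6] | shift [-485.1   11.7    3.6] turn 21.6 tilt 0.5
```

View pics/s11.png

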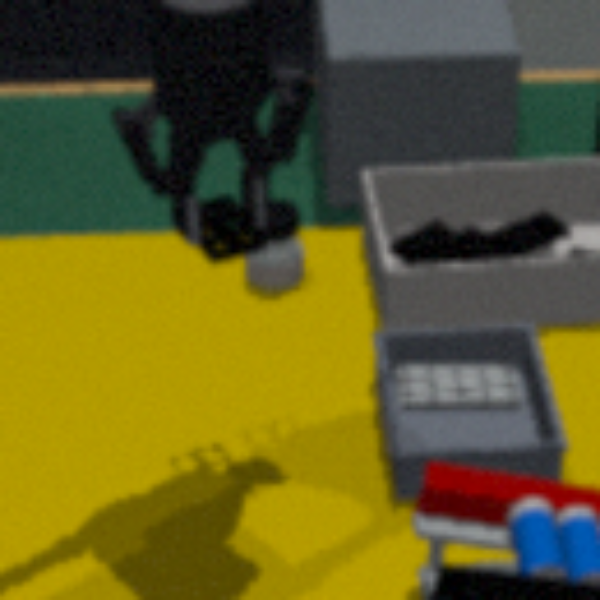

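Emit:
move_arm([
  [-485,12,0,8,30],
  [-485,12,0,16,30],
  [-485,12,0,21,30],
  [-485,12,0,21,30],
  [-485,12,0,21,30],
  [-485,12,0,21,30],
  [-485,12,0,21,30],
  [-485,12,0,21,30],
  [-485,12,0,21,30],
  [-485,12,0,21,30],
  [-485,12,0,21,30],
  [-485,12,0,21,30],
  [-485,12,60,21,30],
  [-485,12,100,21,30],
  [-485,12,100,21,30],
  [-485,12,100,21,30],
])

```text
time: 35.45
tool_pos: [0.6293, -0.1274, 0.0696]
tcp_rot: [-2.166, -2.269, 0.004]
wrist_force: [-0.1, 0.4, 0.8]
width: 0.467
```

```bash
python3 go.py .634 -.1275 .007 2;  python3 - <<'E'
from h import *
for n in("top","side"):
    c=get(n); u,v=proj(c,[.634,-.11,.05])[0].astype(int); cv2.imwrite(f"pics/s12{n}.png",cv2.resize(cv2.convertScaleAbs(c["pixels"][v-60:v+60,u-60:u+60,::-1],alpha=1.3),(600,600)))
E
```

```text
t35.5 pos [ 0.6293 -0.1274  0.0696] psi 2.7 q6 -16 w 0.467 F [-0.1  0.4  0.8] | shift [-0.4  5.  62.6] turn 0.7 tilt 0.3
```

View pics/s12side.png

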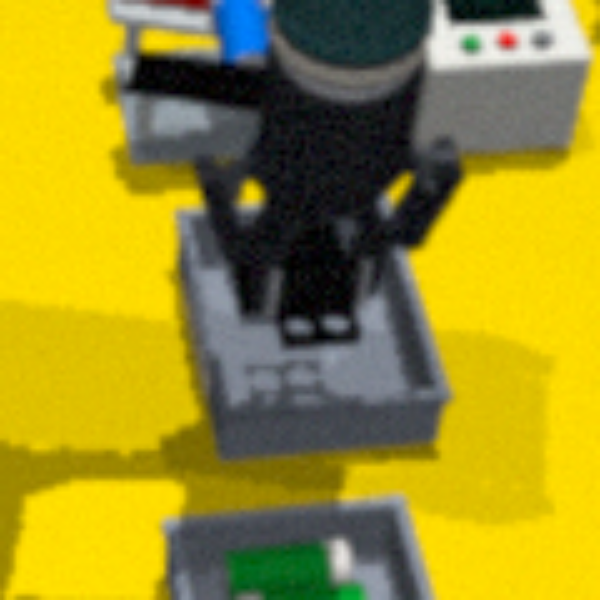

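View pics/s12top.png

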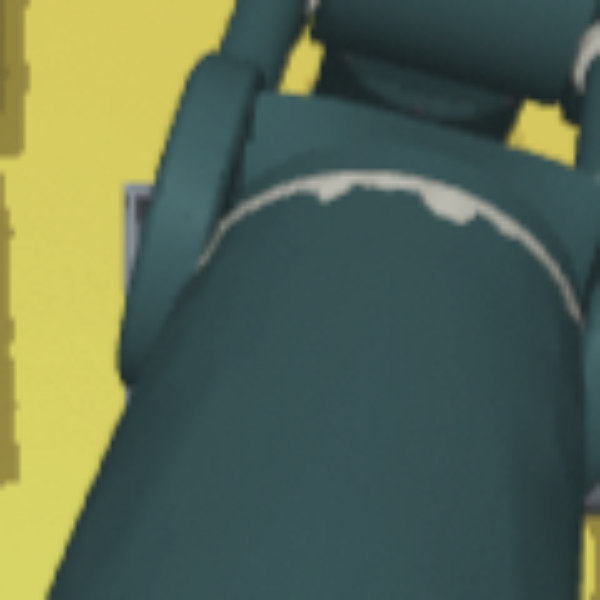

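Emit:
move_arm([
  [-2,3,25,0,30],
  [-2,3,45,0,30],
  [-2,3,55,0,30],
  [-2,3,60,0,30],
  [-2,3,60,0,30],
  [-2,3,60,0,30],
])

```text
time: 36.15
tool_pos: [0.6357, -0.1313, 0.0128]
tcp_rot: [2.169, 2.269, 0.002]
wrist_force: [-0.2, -0.1, 0.1]
width: 0.473
```

```bash
python3 go.py .634 -.1275 .007 2;  python3 - <<'E'
from h import *
c=get("side"); u,v=proj(c,[.634,-.11,.05])[0].astype(int); cv2.imwrite(f"pics/s13.png",cv2.resize(cv2.convertScaleAbs(c["pixels"][v-60:v+60,u-60:u+60,::-1],alpha=1.3),(600,600)))
E
```

```text
t36.1 pos [ 0.6357 -0.1313  0.0128] psi 2.6 q6 -16 w 0.473 F [-0.2 -0.1  0.1] | shift [ 3.8 -1.5  5.8] turn 0.6 tilt 0.1
```

View pics/s13.png

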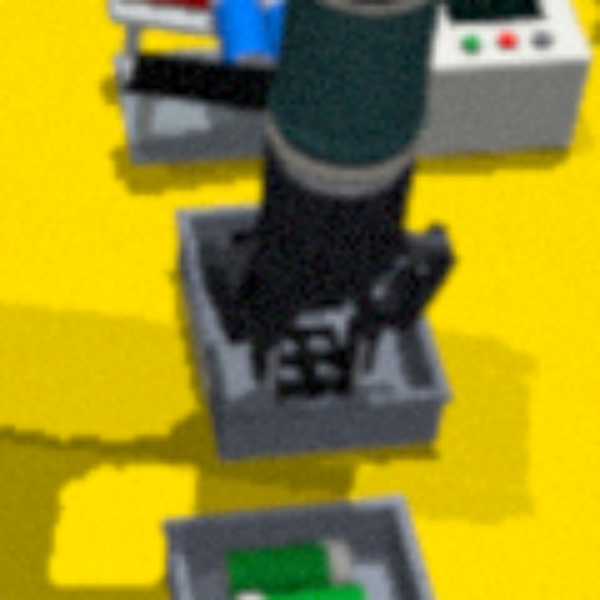

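Emit:
move_arm([
  [2,0,4,0,30],
  [2,0,6,0,30],
  [2,0,6,0,30],
  [2,0,6,0,30],
])

```text
time: 36.6
tool_pos: [0.635, -0.1289, 0.0065]
tcp_rot: [2.171, 2.27, 0.001]
wrist_force: [-0.9, 1.4, 5.5]
width: 0.468
```

Emit:
move_arm([
  [0,0,0,0,50],
  [0,0,0,0,58],
  [0,0,0,0,62],
  [0,0,0,0,62],
  [0,0,-20,0,62],
  [0,0,-50,0,62],
  [0,0,-100,0,62],
  [0,0,-150,0,62],
  [0,-80,-180,0,62],
  [0,-160,-180,0,62],
  [0,-160,-180,0,62],
  [0,-160,-180,0,62],
])

```text
time: 37.8
tool_pos: [0.4701, -0.1358, 0.1849]
tcp_rot: [-2.17, -2.268, 0.002]
wrist_force: [0.9, 0.3, -0.5]
width: 0.622
```

```bash
python3 go.py .634 -.1275 .007 2;  python3 - <<'E'
from h import *
for n in("top","side"):
    c=get(n); pickle.dump(c,open(n+"F.pkl","wb")); cv2.imwrite(f"pics/f_{n}.png",cv2.resize(c["pixels"][:,:,::-1],(800,600)))
E
```

```text
t37.8 pos [ 0.4701 -0.1358  0.1849] psi 2.5 q6 -22 w 0.622 F [ 0.9  0.3 -0.5] | shift [  1.  164.6 177.5] turn 0.5 tilt 0.2
```

View pics/f_side.png

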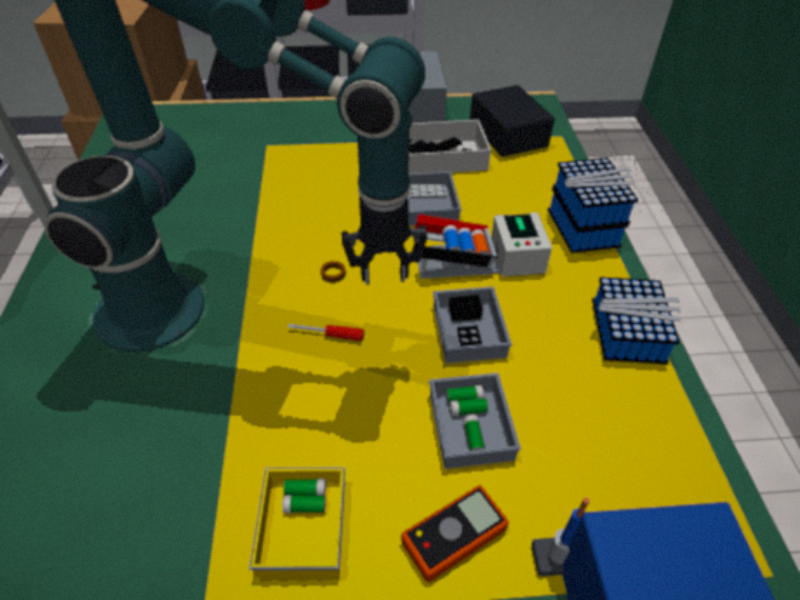

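View pics/f_top.png

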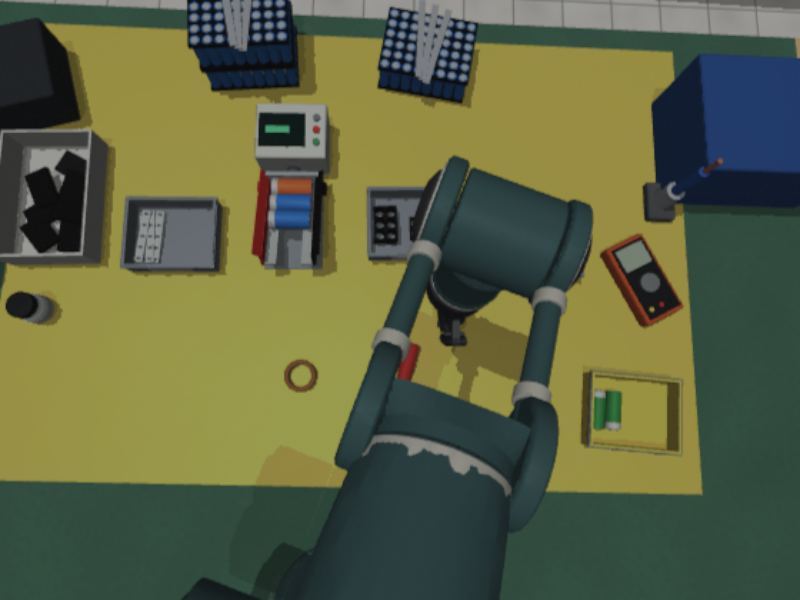

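Everything is in place: cells at (292,185-218) in the top view, holder at (469,336) and green at (474,432) in the side view. One numeric check before handing in.

Run:
```python
from h import *
for n in("top","side"):
    c=pickle.load(open(n+"F.pkl","rb")); P=cloud(c); hsv=cv2.cvtColor(c["pixels"],cv2.COLOR_RGB2HSV)
    box=(P[...,0]>.58)&(P[...,0]<.71)&(P[...,1]>.05)&(P[...,1]<.155)&(P[...,2]>.03)
    for nm,(lo,hi) in dict(orange=(6,16),blue=(100,120)).items():
        m=(box&(hsv[...,0]>=lo)&(hsv[...,0]<=hi)&(hsv[...,1]>140)).astype(np.uint8)
        if nm=="blue": m=cv2.erode(m,np.ones((3,1),np.uint8))
        k,l,st,ce=cv2.connectedComponentsWithStats(m)
        for i in range(1,k):
            if st[i,4]<40: continue
            p=P[l==i]; (a,b),(d,e),t=cv2.minAreaRect((p[:,:2]*1000).astype(np.float32)); print(n,nm,st[i,4],"wrap ctr",round(a),round(b),"size",round(d),round(e),"ang",round(t),"ztop",p[:,2].max().round(3))
c=pickle.load(open("sideF.pkl","rb")); P=cloud(c); hsv=cv2.cvtColor(c["pixels"],cv2.COLOR_RGB2HSV)
m=(hsv[...,0]>55)&(hsv[...,0]<75)&(hsv[...,1]>170)&(abs(P[...,0]-.61)<.05)&(P[...,1]<-.31)&(P[...,1]>-.39)&(P[...,2]>.012); p=P[m]; print("green",np.percentile(p,[2,98],axis=0).round(3).tolist())
m=(abs(P[...,0]-.635)<.05)&(P[...,1]<-.085)&(P[...,1]>-.168)&(hsv[...,2]<60); p=P[m]; print("holder",np.percentile(p,[2,98],axis=0).round(3).tolist())
```

```text
top orange 232 wrap ctr 690 104 size 28 56 ang 2 ztop 0.059
top blue 507 wrap ctr 640 102 size 55 55 ang 2 ztop 0.075
side orange 104 wrap ctr 690 94 size 74 29 ang 88 ztop 0.064
side blue 187 wrap ctr 639 91 size 60 73 ang 1 ztop 0.082
green [[0.595, -0.372, 0.021], [0.616, -0.327, 0.032]]
holder [[0.613, -0.144, 0.003], [0.653, -0.098, 0.016]]
```

```bash
python3 -c "
from workcell import bot
print(bot.finish_job(), bot.read_state()['time'])"
```

```text
the job is handed in; nothing more can be done
the job is handed in; nothing more can be done
```

I put everything away and handed the job in after about 38 s of robot time; no verdict was reported.

- **Chute:** The orange cell went in first and rests at the stop, at x about 0.690 m against an estimated 0.688 m. The two blue cells lie behind it, averaging about 48 mm uphill. All three lie across the chute to about 2°, with their white ends at the red wall.
- **Green cell:** It lies flat in the free part of the grey bin that holds green cells. I set it down with about 3 N of contact.
- **Cell holder:** It lies flat in the bin that holds cell holders. I set it down with about 5 N of contact.
- **Yellow look-alike bin:** I did not touch it.

**Final checks:** Nothing failed. The two blue cells showed up as one blob in the last colour check, so I have only their average position. The side camera read the cell centres in the chute about 10 mm further from the red wall than the top camera, and its blobs were too wide to be the coloured wrap alone. I trusted the top view, where the measured sizes match the cells. I did not measure the cells' speeds; the pictures showed them at rest, and the gripper was clear.

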